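# Draw the tray tower's tab into line with a drift and bolt it down

### The arm

A 6-joint arm with a two-finger parallel gripper is mounted at the origin on the work surface. World frame = base frame: x ahead of the robot, y to its left, z up, the work surface at z = 0. Lengths are in mm, angles in rad, forces in N, time in s.
With the tool pointing down it reaches from about 375 to 975 mm from the base axis. Payload 3.8 kg.
Tool frame: the origin (TCP) lies between the finger pads; the fingertips stand 25 mm ahead of it and the grasp point (between the pads) lies 6 mm ahead of it (bot.tip_reach is the z of the fingertips in the tool frame, in mm); z points along the fingers, y is the direction in which the jaws open and shut (so a half turn about z gives the same grasp; the last joint's range is limited). The gripper opens to 88 mm and grips with 3 to 60 N. Pads are 18 mm wide; open, the fingers measure 123 mm over their backs; the gripper's body (75 mm by 187 mm) begins 45 mm behind the grasp point.
Start: joints at [1.123, 0.264, 1.604, -0, 1.274, -0.037], TCP at [269.554, 618.837, 227.206] pointing down, gripper open.
Joint ranges: [-2.63, 2.63], [-0.94, 2.18], [0.31, 2.57], [-1.31, 4.45], [0, 2.66], [-2.55, 2.55]. Speed limits (rad/s): [2.57, 2.57, 3.14, 3.14, 3.14, 3.14].

### API

Orientations are given as [roll, pitch, yaw] about the fixed x, y, z axes, in that order (R = Rz(yaw) Ry(pitch) Rx(roll)).
In Python, from workcell import bot, capture, calibration gives the robot as it stands.
- The arm moves only by the shell command python3 -m pendant 'ROWS' [OPENING] [FORCE]. ROWS is JSON, a list of rows, each an object with "dp": the shift along the tool's x, y, z in m, a list of three; "rot": the turn, a rotation vector about the tool's x, y, z in degrees, a list of three. A call has 1 to 20 rows; each row is the pose to reach, as a shift and turn from the pose measured when the call began, along the tool's axes at that moment; what a row does not reach only later rows make up. A row lasts 1/12 s, in which the tool goes at most 41.7 mm and 7.16 degrees, less where a joint would pass 70% of its speed; a pose out of reach is approached as far as the arm can. A call with a gripper value outside its range is refused whole. OPENING is the gripper command: -1 is shut, 1 is fully open, values between are in proportion, set as the call begins (- or left out, the last holds). The fingers move at their own pace and stop on an object; FORCE is the grip in N (left out, the last holds). Time passes only in rows, so rows that repeat a pose let the fingers close. It gives the time, the measured TCP pose, the force and the opening at its end, in the units of the state.
- bot.observe(): the state, without advancing time (a new reading comes with each control period).
- capture(name): name is "scene" or "top"; returns (picture, depth): 384x512x3 uint8, red, green, blue; 384x512 float32, mm along the optical axis (not along the pixel's ray), 0 where there is no reading.
- calibration(name): a dict with "fx", "fy", "cx", "cy" (pixels), "distortion" ([k1, k2, p1, p2, k3] as OpenCV has them; the pictures are not rectified), "xyz" and "orientation" of the camera in the world. Camera axes: x right, y up, looking along -z (the intrinsics and any distortion apply to the point x, -y, -z); pixel columns grow to the right and rows downward; lengths in mm; the calibration is good to about 2 mm. A picture is of the moment at which its call begins. calibration takes no time and is no camera call.
- bot.hand_in(): hands the job in, once; it reports no verdict.
The state is a dict: "t": time; "joint_pos": joint angles; "dq": joint speeds; "joint_torque": joint torques, N m; "position": TCP position; "orientation": TCP orientation; "wrist_force": force on the tool from outside, world axes, zero at the start; "torque": the same for the moment, N m; "grip_width": finger opening in mm.
Only numpy, scipy, OpenCV 4.12 (cv2) and the standard library are available. Lean on these libraries where they do the work, as an engineer would, in place of code of your own. Each camera call takes 0.05 s, during which the arm holds its last target.

### The job

The tray tower has crept across its mat, so the hole in its steel tab no longer lines up with the hole in the shelf bracket underneath. Work the tapered drift gently down through both holes until its collar is down on the tab (let the drift draw the tower across; do not push the tower with the gripper, and do not force the drift), then put the drift back in the socket it came from, and lower the bolt through both holes until its collar lies flat on the tab. Let go, and leave the rest of the stock as it is.

Things in the scene. Friction and masses are not known exactly. Their poses are not given: they have to be found in the camera images.
- tab_hole (a point): Centre of the mouth (top face, 63.5 mm above the board) of the plain round 20 mm through hole in the tower's flat steel tab. Tab: 56 mm (x) by 64 mm (y), 8 mm thick, z up; its 44 mm wide neck runs off to -y, to the trays, whose wall is 140 mm from the hole. x and y are the two lines along which the tower can slide.
- drift_grip (a point): Centre of the grip of the drift, a dark steel pin standing point down in a socket; the taller pin. Grip: upright square bar 20 by 20 mm, 64 mm tall, sides along this point's x and y. Below it a round collar 30 mm wide, 6 mm thick, underside 38 mm below this point; the tip is 96 mm below this point. About 160 g.
- drift_tip (a point): Tip of the drift, on its axis. Blunt, 4 mm wide, 6 mm wide at 3 mm up; from there the taper widens evenly to 18 mm at 40 mm above the tip, then 18 mm of straight shank up to the collar. Home in the tab the tip is 5.5 mm above the board; in its socket 6 mm.
- bolt_grip (a point): Centre of the grip of the bolt, a bright steel pin standing point down in the other socket; the shorter pin. Grip: upright square bar 20 by 20 mm, 44 mm tall, sides along this point's x and y. Below it a round collar 30 mm wide, 6 mm thick, underside 28 mm below this point; the tip is 73 mm below this point. About 140 g.
- bolt_tip (a point): Tip of the bolt, on its axis. Straight shank 16 mm in diameter, 45 mm long below the collar, its end chamfered over 6 mm to 11 mm. Home in the tab the tip is 18.5 mm above the board; in its socket 19 mm.
- socket_a_hole (a point): Centre of the mouth of one clear plastic socket, a fixed block 60 by 60 mm and 64 mm tall with a round through hole 22 mm in diameter. At every start the drift stands in this one, its collar resting on the block.
- socket_b_hole (a point): Centre of the mouth of the other, like socket. At every start the bolt stands in this one.
- giraffe: Bystander: flat teal giraffe teether, about 60 by 130 by 14 mm, lying on the board; origin under its trunk.
- bead_ring: Bystander: ring of maple beads, 81 mm across, 17 mm high; origin under its centre.
- pacifier_case: Bystander: white pacifier case, 66 by 58 by 49 mm; origin under its centre.
- egg_cup: Bystander: small white ceramic egg cup, 49 mm wide and 60 mm tall; origin under its centre.
- spare_tray: Bystander: empty clear tray, 130 by 170 by 45 mm; origin under its centre.
- baby_bottle: Bystander: clear baby bottle, 56 mm wide and 130 mm tall; origin under its centre.
- tower: The tower of three clear trays (150 by 210 mm, 200 mm tall) with its tab; axes as the tab's. It slides along x and y, up to 16 mm each way from its start, against dry friction of about 6 N each way; it cannot turn or lift, has no spring and stays where it is left. The bolt passes once the two holes are less than about 3.5 mm out of line.
- drift: The drift as a whole (origin at its tip, z up along it).
- bolt: The bolt as a whole (origin at its tip, z up along it).
- mat: Fixed thin rubber mat under the trays; axes as the tab's. Under the tab (0.5 mm gap) stands a fixed steel bracket, plate 84 mm square and 10 mm thick, empty below. Its round 20 mm through hole is at the start 9.5 to 13 mm off the tab's, in +x, -x, +y or -y: which way and how far is not measured; look or feel. Three like brackets, not in use, stand beyond (+x).

How it is judged (in metres and radians):
On the way, in this order (a step that is already met when the one before it is completed fails the run):
1. the drift is home through both holes, its collar within 3 mm of the tab (horizontal distance between drift_tip and tab_hole below 0.008 m and height (world z) of drift_tip below 0.0085 m and angle between drift's own z axis and vertical below 0.12 rad), for 0.2 s.
2. the drift is back in its socket and let go (horizontal distance between drift_tip and socket_a_hole below 0.012 m and height (world z) of drift_tip below 0.011 m and angle between drift's own z axis and vertical below 0.15 rad and contact force between the fingers and drift below 0.1 N), for 0.2 s.
At the end, for the whole second after the job is handed in: The bolt stands upright through tab and bracket, its collar down on the tab (within 2 mm), let go and at rest; the drift stands let go in the socket it came from (all of step 2 and horizontal distance between bolt_tip and tab_hole below 0.006 m and height (world z) of bolt_tip between 0.0155 and 0.0205 m and angle between bolt's own z axis and vertical below 0.08 rad and linear speed of bolt below 0.02 m/s); the robot touches nothing.
It fails at once if the tower is pushed with the gripper or arm (over 3 N) (contact force between any of the fingers, the arm and tower above 3 N).
It fails at once if the drift is forced: over 40 N on the tab (contact force between drift and tower above 40 N).
It fails at once if the bolt is forced: over 40 N on the tab (contact force between bolt and tower above 40 N).
It fails at once if a bystander is shifted by more than 20 mm (distance of any of giraffe, bead_ring, pacifier_case, egg_cup, spare_tray, baby_bottle from where it was at the start of the episode above 0.02 m).
It fails at once if the egg cup or the bottle is tipped (angle between any of egg_cup, baby_bottle's own z axis and vertical above 0.4 rad).
It also fails if it takes over 72 s, if anything falls off the work surface, if the arm or the gripper's body presses on something with over 40 N, if the wrist force passes 120 N, or if a joint passes its speed limit or range.

## Working session

There is one attempt and no reset: what is moved stays moved. The work goes in short steps, Python scripts to look and compute and a shell command to move; the robot and the scene stay as the last step left them, time stands still between calls to the robot, and variables do not carry over. Pictures are saved under pics/ and viewed, and the job is handed in when it is done.

```bash
ls -la; mkdir -p pics; python3 - <<'E'
from workcell import bot,capture,calibration
import cv2,numpy as np
print(bot.observe())
for n in("scene","top"):
    print(n,calibration(n))
    p,d=capture(n); cv2.imwrite(f"pics/{n}0.png",p[:,:,::-1]); np.savez(f"{n}0.npz",p=p,d=d)
E
```

```text
total 12
drwxr-xr-x  3 agent agent 4096 Dec  6 04:23 .
drwxr-xr-x 23 root  root  4096 Dec  6 04:23 ..
drwxr-xr-x  2 agent agent 4096 Dec  6 04:23 pics
{'t': 0.0, 'joint_pos': array([ 1.12308097e+00,  2.64772017e-01,  1.60536787e+00, -1.26271841e-05,
        1.27369021e+00, -3.69359258e-02]), 'dq': array([-1.34724254e-03, -6.24507591e-04, -1.17068098e-03, -9.39817542e-04,
       -2.09944788e-05,  5.40061144e-04]), 'joint_torque': array([ 2.55404186e-03, -5.02099729e+01, -3.56883824e+01,  7.31400750e-02,
        2.92336353e-02, -1.56344813e-04]), 'position': array([269.2535669 , 618.17240318, 225.87862871]), 'orientation': array([-3.13935629e+00, -7.05657075e-05,  2.73081686e+00]), 'wrist_force': array([-0.19643029, -0.15098314,  0.07347106]), 'torque': array([0.01399941, 0.02409551, 0.04257139]), 'grip_width': 88.20209589026591}
scene {'fx': 381.56795842167566, 'fy': 381.56795842167566, 'cx': 255.15223044232994, 'cy': 197.06115333379765, 'distortion': array([-0.08689595,  0.        ,  0.        ,  0.        ,  0.        ]), 'xyz': array([927.17965519, 565.11866789, 601.50404162]), 'orientation': array([0.83602267, 0.00738108, 2.39987218])}
top {'fx': 478.21348815495435, 'fy': 478.21348815495435, 'cx': 255.48386065075962, 'cy': 200.3337055181676, 'distortion': array([-0.20024717,  0.        ,  0.        ,  0.        ,  0.        ]), 'xyz': array([ 458.88190006,  139.5012817 , 1105.99207234]), 'orientation': array([ 0.11093689,  0.03029091, -1.55948843])}
```

View pics/scene0.png

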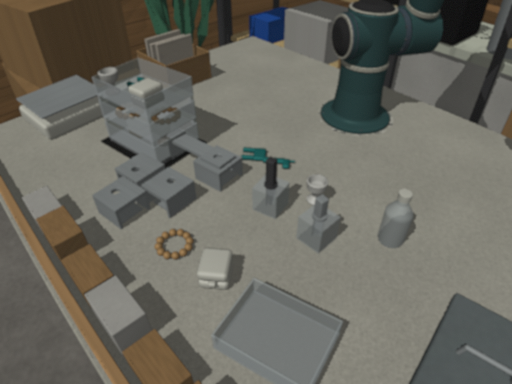

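View pics/top0.png

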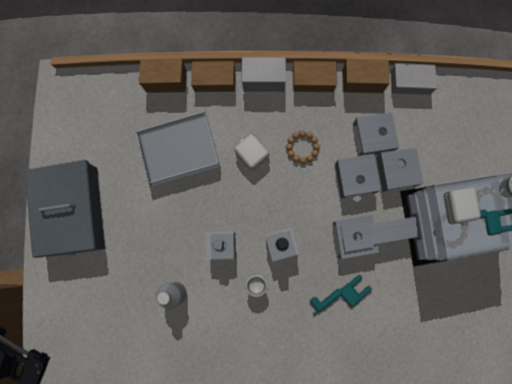

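The scene view shows the drift (dark) at about (271,172), the bolt at (320,208) and the tab at (217,155). In the top view the drift is at (282,244), the bolt at (220,244), the tab hole at (357,237) and the egg cup at (257,287). Next I'll zoom in.

```bash
cat > h.py <<'E'
from workcell import bot,capture,calibration
import cv2,numpy as np
from scipy.spatial.transform import Rotation as R
def ray(n,uv):
    c=calibration(n);K=np.array([[c['fx'],0,c['cx']],[0,c['fy'],c['cy']],[0,0,1]])
    q=cv2.undistortPoints(np.array(uv,float).reshape(-1,1,2),K,c['distortion']).reshape(-1,2)
    d=np.c_[q[:,0],-q[:,1],-np.ones(len(q))]
    return c['xyz'],R.from_euler('xyz',c['orientation']).apply(d)
def plane(n,uv,z):
    o,d=ray(n,uv); return o+d*((z-o[2])/d[:,2])[:,None]
def proj(n,X):
    c=calibration(n);K=np.array([[c['fx'],0,c['cx']],[0,c['fy'],c['cy']],[0,0,1]])
    p=R.from_euler('xyz',c['orientation']).inv().apply(np.atleast_2d(X)-c['xyz'])
    p=p*[1,-1,-1]
    return cv2.projectPoints(p.reshape(-1,1,3),np.zeros(3),np.zeros(3),K,c['distortion'])[0].reshape(-1,2)
def crop(p,name,x0,y0,x1,y1,s):
    cv2.imwrite(f"pics/{name}.png",cv2.resize(p[y0:y1,x0:x1,::-1],None,fx=s,fy=s,interpolation=cv2.INTER_CUBIC))
E
python3 - <<'E'
from h import *
p=np.load('top0.npz')['p']; crop(p,'t_pins',190,210,310,300,6); crop(p,'t_tab',330,200,430,275,8)
p=np.load('scene0.npz')['p']; crop(p,'s_pins',235,140,355,255,5);crop(p,'s_tab',150,110,260,200,7)
E
```

```text
(no output)
```

View pics/t_pins.png

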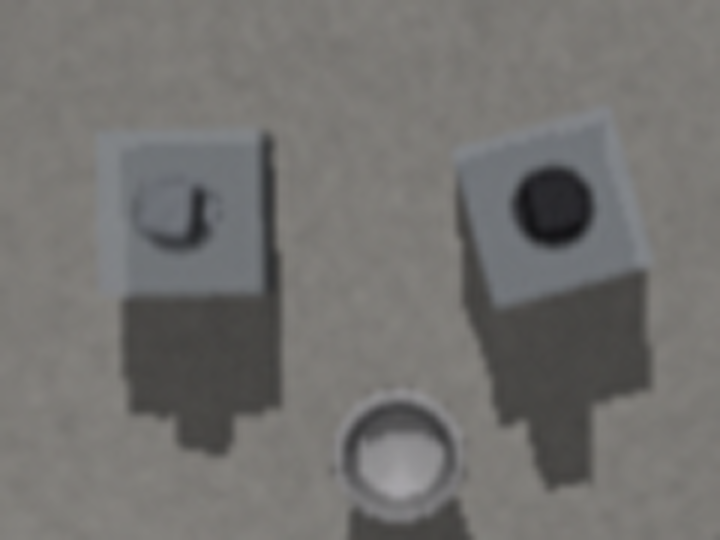

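View pics/t_tab.png

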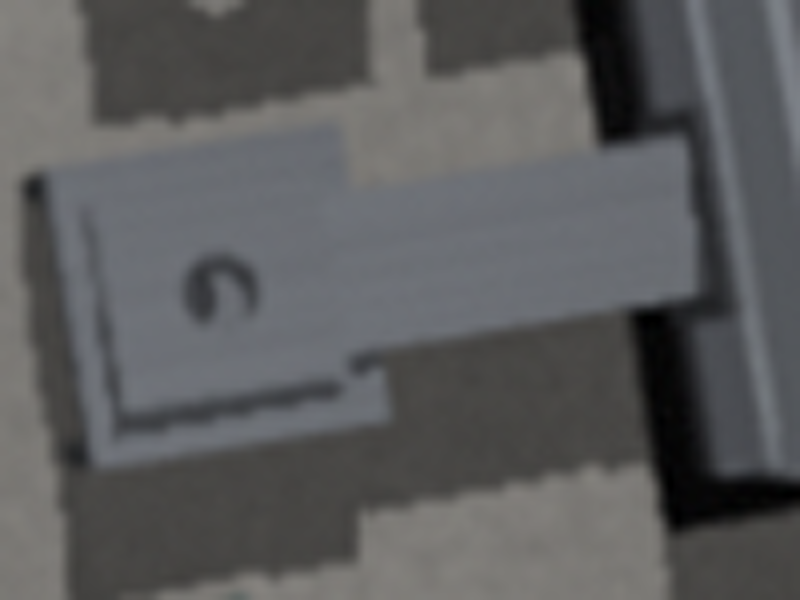

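View pics/s_pins.png

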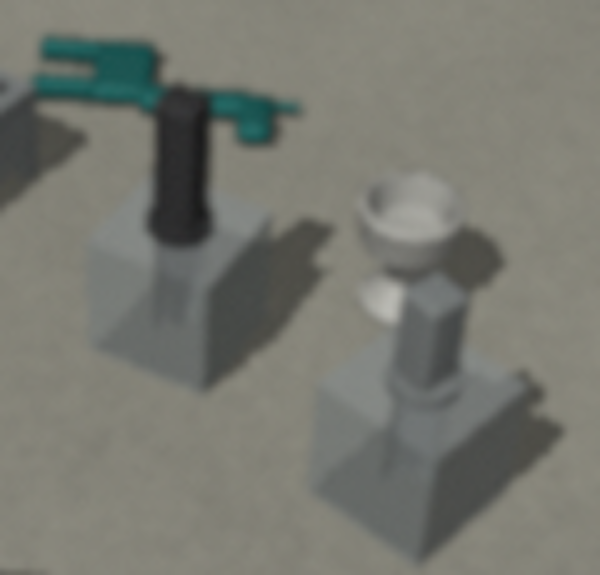

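View pics/s_tab.png

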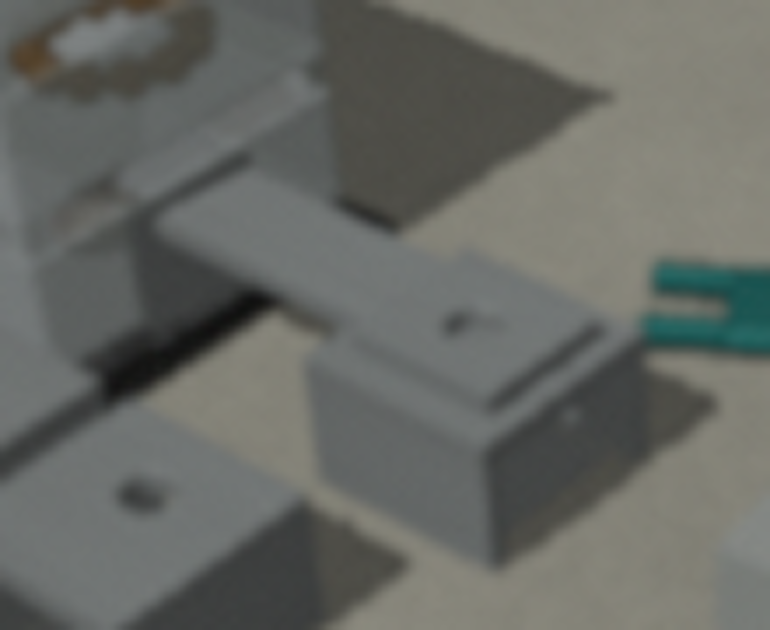

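```bash
python3 - <<'E'
from h import *
def en(n,x0,y0,x1,y1,s):
    p=np.load(n+'0.npz')['p'][y0:y1,x0:x1].astype(float); lo,hi=np.percentile(p,1),np.percentile(p,99)
    g=np.clip((p-lo)/(hi-lo)*255,0,255).astype(np.uint8)
    return cv2.resize(g,None,fx=s,fy=s,interpolation=cv2.INTER_NEAREST)
cv2.imwrite('pics/e1.png',en('top',345,224,371,249,22))
cv2.imwrite('pics/e2.png',en('scene',205,145,231,167,24))
print(np.load('top0.npz')['p'][228:246,348:370].mean(2).astype(int))
print(np.load('scene0.npz')['p'][150:162,208:228].mean(2).astype(int))
E
```

```text
[[111 111 110 111 111 111 112 111 112 112 112 112 111 111 112 111 111 111
  110 110 110 111]
 [112 112 112 112 112 111 112 111 112 112 112 110 112 111 110 111 111 111
  111 111 111 111]
 [112 112 112 112 112 111 111 110 111 110 110 112 112 112 112 111 111 111
  112 111 111 111]
 [111 111 111 112 112 113 110 103  99  97  97 105 111 112 112 111 111 112
  111 111 110 111]
 [112 112 112 114 114 110  97  83  78  73  74  84  96 106 111 111 111 110
  110 109 109 109]
 [113 113 113 113 112  97  74  63  66  67  66  64  72  90 107 110 109 109
  109 109 109 109]
 [113 112 113 113 106  83  60  56  76  90  86  68  58  73 101 110 111 110
  110 111 111 111]
 [112 111 111 111 101  76  61  56  78 103 104  87  66  67  97 112 112 111
  112 111 113 113]
 [111 110 112 110 100  74  63  58  69 101 109 103  83  70  94 111 113 114
  112 114 113 113]
 [112 112 113 113 103  76  63  59  66  98 108 107  93  74  96 112 114 114
  113 112 112 112]
 [113 113 114 115 108  85  67  58  69 100 109 108  97  85 102 113 112 113
  112 112 111 112]
 [115 114 114 115 113 101  79  68  83 105 108 107 101  99 109 113 113 113
  1
[... 895 characters left out ...]
 116 117
  117 116]
 [115 115 115 115 114 111 104  99 100 105 112 117 116 116 116 116 116 117
  116 117]
 [115 115 115 115 111 100  87  80  87  97 104 107 107 110 114 115 115 116
  115 116]
 [114 115 115 114 108  93  77  78  90  99 104 104 106 107 111 116 116 116
  116 116]
 [115 114 116 115 110  98  87  92 102 107 110 110 110 110 113 115 116 116
  117 116]
 [114 114 114 116 113 107 105 108 111 113 112 113 114 115 116 116 116 116
  116 116]
 [114 114 115 114 115 115 113 114 115 114 115 115 114 115 116 115 116 116
  117 115]
 [113 114 114 115 115 115 115 115 115 116 115 115 114 115 115 115 115 115
  111 105]
 [107 109 112 115 114 115 115 114 115 114 115 116 116 116 116 116 115 110
   99  88]]
```

View pics/e1.png

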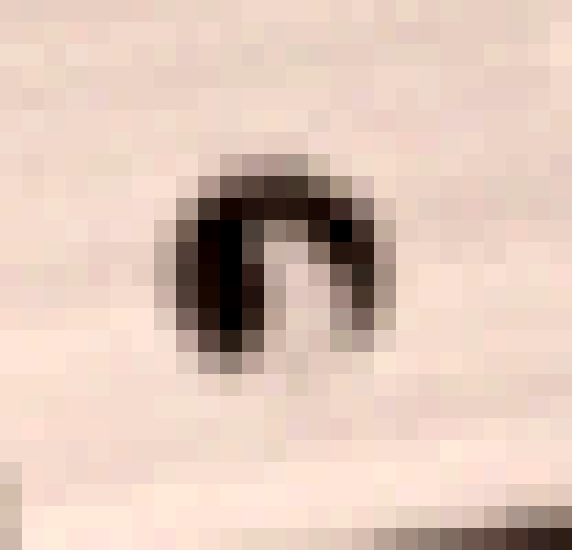

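View pics/e2.png

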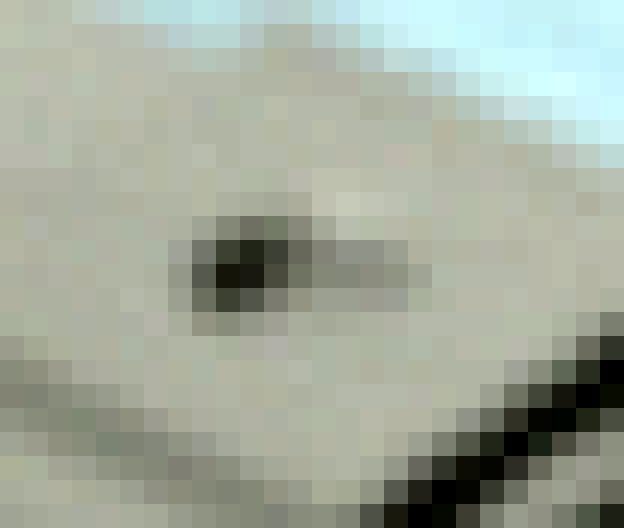

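```bash
python3 - <<'E'
from h import *
f=lambda c:np.array([330+(c[0])/8-.5*7/8,200+c[1]/8-.5*7/8])
P={k:plane('top',f(c),55)[0][:2] for k,c in dict(TL=(45,172),BL=(97,468),BR=(392,418),TR=(340,125)).items()}
T={k:plane('top',f(c),63.5)[0][:2] for k,c in dict(TL=(88,200),BL=(118,412),n1=(690,135),n2=(698,297),n3=(350,350)).items()}
print(P,T)
x=P['TL']-P['BL'];print(np.linalg.norm(x),np.degrees(np.arctan2(x[1],x[0])))
y=P['BL']-P['BR'];print(np.linalg.norm(y),np.degrees(np.arctan2(y[1],y[0])))
y=P['TL']-P['TR'];print(np.linalg.norm(y),np.degrees(np.arctan2(y[1],y[0])))
y=T['n3']-T['n2'];print('neck',np.degrees(np.arctan2(y[1],y[0])))
h=plane('top',[357.4,235.4],63.5)[0];print('hole',h,'platec',np.mean(list(P.values()),0))
# scene
print('scene from its own', plane('scene',[[218,156],[215,156]],63.5))
a=np.degrees(np.arctan2(*(P['BL']-P['BR'])[::-1]))-90
a=np.radians(a);ex=np.array([np.cos(a),np.sin(a),0]);ey=np.array([-np.sin(a),np.cos(a),0])
print(ex,ey)
for n in('scene','top'):
  print(n,'c',proj(n,h),'c bottom',proj(n,h-[0,0,8]))
  for nm,d in dict(px=ex,mx=-ex,py=ey,my=-ey).items(): print(nm,'rim',proj(n,h+10*d),'brk hole ctr',proj(n,h-[0,0,8.5]+11*d))
E
```

```text
{'TL': array([531.07581245,  -3.57479064]), 'BL': array([449.83235652, -17.80194589]), 'BR': array([ 463.63622994, -100.01888024]), 'TR': array([544.57995268, -86.11997073])} {'TL': array([522.89895835, -14.21823189]), 'BL': array([465.1339521 , -22.29588802]), 'n1': array([ 541.60832165, -183.50815137]), 'n2': array([ 496.74038617, -184.99449439]), 'n3': array([482.1680127 , -86.48762623])}
82.47976162527014 9.932780562388539
83.36768687382839 99.53082623600864
83.6425044965965 99.29110960061676
neck 98.41488180152868
hole [499.37315161 -51.26571662  63.5       ] platec [497.2810879  -51.87889688]
scene from its own [[493.86200938 -45.42656022  63.5       ]
 [499.11365801 -50.36951942  63.5       ]]
[0.98619666 0.16557822 0.        ] [-0.16557822  0.98619666  0.        ]
scene c [[214.68448717 155.88329067]] c bottom [[214.93964828 158.58011301]]
px rim [[211.84379634 157.8540655 ]] brk hole ctr [[211.85002206 160.92387516]]
mx rim [[217.48998999 153.93790399]] brk hole ctr [[218.01900403 156.60198936]]
py rim [[217.77642319 157.37732269]] brk hole ctr [[218.33956826 160.39879814]]
my rim [[211.62552722 154.40549843]] brk hole ctr [[211.61084623 157.11604946]]
top c [[357.4 235.4]] c bottom [[356.74430565 235.53862354]]
px rim [[356.6244527  230.88772484]] brk hole ctr [[355.85773665 230.6234602 ]]
mx rim [[358.17263481 239.91692174]] brk hole ctr [[357.54612595 240.4765012 ]]
py rim [[352.94364813 236.14067651]] brk hole ctr [[351.83916082 236.35529985]]
my rim [[361.84640918 234.65893471]] brk hole ctr [[361.55639802 234.73865545]]
```

```bash
python3 - <<'E'
from h import *
def en(n,x0,y0,x1,y1,s,o):
    p=np.load(n+'0.npz')['p'][y0:y1,x0:x1].astype(float); lo,hi=np.percentile(p,.5),np.percentile(p,99.5)
    g=(np.clip((p-lo)/(hi-lo),0,1)**.6*255).astype(np.uint8)
    cv2.imwrite(o,cv2.resize(g[:,:,::-1],None,fx=s,fy=s,interpolation=cv2.INTER_NEAREST))
en('top',262,224,302,264,14,'pics/f1.png');en('top',202,228,242,262,14,'pics/f2.png')
en('scene',250,150,295,222,8,'pics/f3.png');en('scene',296,190,344,252,9,'pics/f4.png')
print(proj('top',[[458.9,139.5,0]]))
d=np.load('top0.npz')['d'];print(d[224:264:4,262:302:4].astype(int))
E
```

```text
[[270.02512465 253.45379086]]
[[1110 1108 1105 1102 1106 1106 1105 1108 1104 1105]
 [1106 1104 1103 1102 1097 1107 1105 1040 1103 1103]
 [1100 1105 1104 1039 1041 1036 1039 1039 1101 1103]
 [1100 1037 1037 1039 1039 1036 1038 1036 1104 1100]
 [1102 1102 1041 1035  968  966    0 1035 1039 1097]
 [1100 1097 1037 1036  969  963  966 1036 1034 1103]
 [1099 1102 1037 1032 1027  967 1029 1035 1034 1097]
 [1098 1100 1035 1035 1036 1036 1034 1033 1030 1034]
 [1098 1099 1097 1034 1036 1031 1032 1032 1094 1094]
 [1095 1099 1098 1031 1095 1095 1093 1097 1094 1096]]
```

View pics/f1.png

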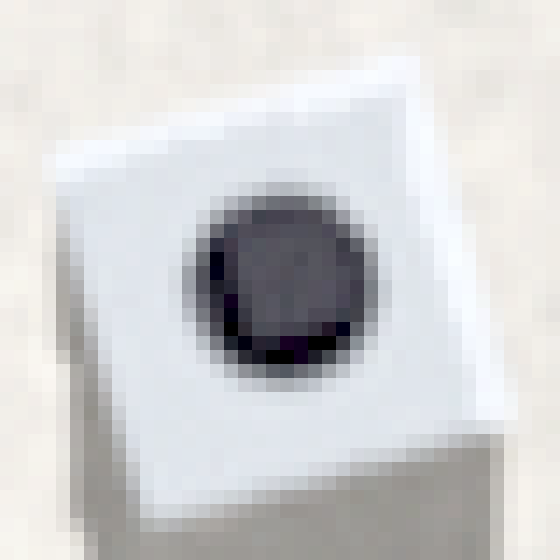

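View pics/f2.png

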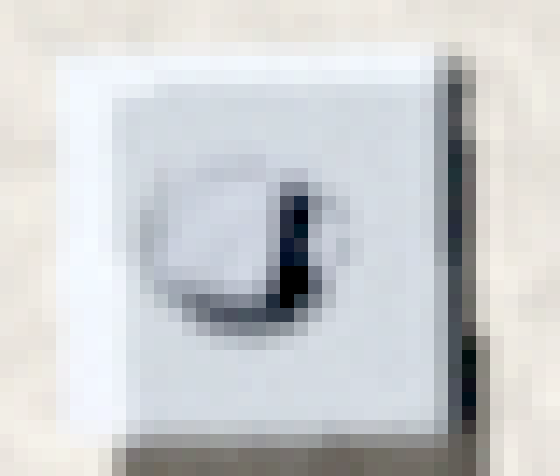

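View pics/f3.png

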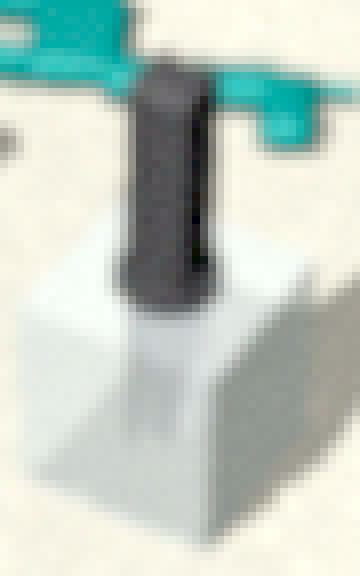

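View pics/f4.png

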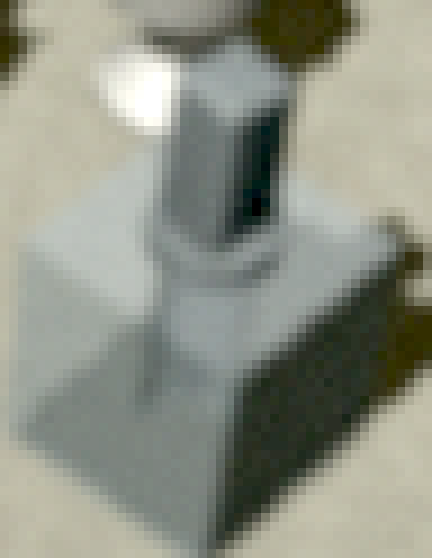

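```bash
python3 - <<'E'
from h import *
print('A top collar',plane('top',[281.57,243.57],70)[0],'scene pintop',plane('scene',[270.75,159.5],134)[0])
print('B top collar',plane('top',[219.14,245.36],70)[0],'scene pintop',plane('scene',[321.6,198.9],114)[0])
g=lambda n,c,o,s:plane(n,np.array(c)/s+np.array(o)-.5,64)[:, :2]
A=g('top',[(58,185),(410,88),(490,425),(145,520)],(262,224),14)
B=g('top',[(115,90),(435,90),(445,425),(130,425)],(202,228),14)
for S in(A,B):
  print(S.mean(0),[ (round(np.linalg.norm(v),1),round(np.degrees(np.arctan2(v[1],v[0])),1)) for v in (np.roll(S,-1,0)-S)])
As=g('scene',[(20,315),(212,375),(310,265)],(250,150),8)
Bs=g('scene',[(18,245),(235,375),(400,250)],(296,190),9)
for S in(As,Bs):
  print('scene',(S[0]+S[2])/2,[ (round(np.linalg.norm(v),1),round(np.degrees(np.arctan2(v[1],v[0])),1)) for v in np.diff(S,axis=0)])
c=calibration('scene')['xyz']
for q in([400,113],[397,253]):
  v=c[:2]-q;print('az',np.degrees(np.arctan2(v[1],v[0])))
print('tab scene', plane('scene',[217,156],63.5))
E
```

```text
A top collar [480.44939607 114.75521564  70.        ] scene pintop [479.07297825 118.33039181 134.        ]
B top collar [475.06998194 249.96453269  70.        ] scene pintop [476.59826452 254.62365931 114.        ]
[476.9433682  115.38518179] [(np.float64(56.8), np.float64(-74.1)), (np.float64(53.7), np.float64(-166.3)), (np.float64(55.4), np.float64(105.9)), (np.float64(53.6), np.float64(15.1))]
[474.09918593 245.27111566] [(np.float64(50.2), np.float64(-89.3)), (np.float64(52.1), np.float64(-177.4)), (np.float64(49.2), np.float64(90.9)), (np.float64(52.3), np.float64(3.6))]
scene [479.32049727 119.14169204] [(np.float64(56.3), np.float64(111.7)), (np.float64(53.2), np.float64(-165.1))]
scene [475.6591422  253.58402855] [(np.float64(58.4), np.float64(95.0)), (np.float64(55.6), np.float64(179.4))]
az 40.61697874818824
az 30.48547481428843
tab scene [[495.61230292 -47.07369523  63.5       ]]
```

```bash
cat >> h.py <<'E'
def go(p,yaw):
    s=bot.observe();R0=R.from_euler('xyz',s['orientation'])
    d=R0.inv().apply(np.array(p)-s['position'])/1000
    r=(R0.inv()*R.from_euler('xyz',[np.pi,0,np.radians(yaw)])).as_rotvec(degrees=True)
    print('t',round(s['t'],2),'pos',s['position'].round(1),'yaw',np.degrees(s['orientation'][2]).round(2),'F',s['wrist_force'].round(1),'grip',round(s['grip_width'],1))
    print('dp',d.round(4),'rot',r.round(2))
E
python3 -c "
from h import *
go([479.7,116.5,200],106)"
```

```text
t 0.1 pos [269.3 618.2 226. ] yaw 156.46 F [ 0.2 -0.  -0.2] grip 88.3
dp [-0.3933 -0.3759  0.0268] rot [-1.100e-01  5.000e-02  5.046e+01]
```

```bash
python3 -m pendant '[{"dp":[-0.393,-0.376,0.027],"rot":[0,0,50.5]},{"dp":[-0.393,-0.376,0.027],"rot":[0,0,50.5]},{"dp":[-0.393,-0.376,0.027],"rot":[0,0,50.5]},{"dp":[-0.393,-0.376,0.027],"rot":[0,0,50.5]},{"dp":[-0.393,-0.376,0.027],"rot":[0,0,50.5]},{"dp":[-0.393,-0.376,0.027],"rot":[0,0,50.5]},{"dp":[-0.393,-0.376,0.027],"rot":[0,0,50.5]},{"dp":[-0.393,-0.376,0.027],"rot":[0,0,50.5]},{"dp":[-0.393,-0.376,0.027],"rot":[0,0,50.5]},{"dp":[-0.393,-0.376,0.027],"rot":[0,0,50.5]},{"dp":[-0.393,-0.376,0.027],"rot":[0,0,50.5]},{"dp":[-0.393,-0.376,0.027],"rot":[0,0,50.5]},{"dp":[-0.393,-0.376,0.027],"rot":[0,0,50.5]},{"dp":[-0.393,-0.376,0.027],"rot":[0,0,50.5]},{"dp":[-0.393,-0.376,0.027],"rot":[0,0,50.5]},{"dp":[-0.393,-0.376,0.027],"rot":[0,0,50.5]},{"dp":[-0.393,-0.376,0.027],"rot":[0,0,50.5]}]' 1 30; python3 - <<'E'
from h import *
go([479.7,116.5,109],106)
p,d=capture('scene');crop(p,'s1',215,60,345,200,4)
E
```

```text
t: 1.52
position: [478.8, 117.6, 199.5]
orientation: [-3.14, 0.001, 1.85]
wrist_force: [-0.3, -0.4, -0.6]
grip_width: 87.7
t 1.52 pos [478.8 117.6 199.5] yaw 106.02 F [-0.3 -0.4 -0.6] grip 87.7
dp [-0.0013  0.0007  0.0905] rot [-0.11  0.05  0.02]
```

View pics/s1.png

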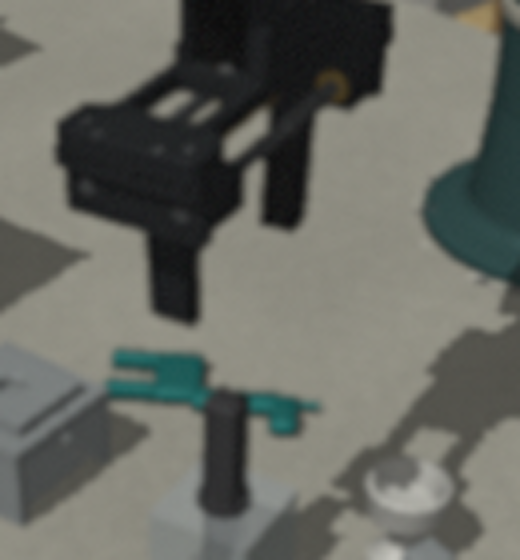

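The gripper straddles the drift from above. The fingertips are at about crop (175,318) and (284,226), and the drift top is at (226,395).

```bash
python3 - <<'E'
from h import *
s=bot.observe();Rt=R.from_euler('xyz',s['orientation']);
for y in(44,53,61): print(y,[ (proj('scene',s['position']+Rt.apply([0,k*y,25]))[0]-[215,60]+.5)*4 for k in(1,-1)])
print('TCP below at 134',(proj('scene',s['position']+Rt.apply([0,0,65.5]))[0]-[215,60]+.5)*4)
E
python3 -m pendant '[{"dp":[-0.0015,0.001,0.03],"rot":[0,0,0]},{"dp":[-0.0015,0.001,0.06],"rot":[0,0,0]},{"dp":[-0.0015,0.001,0.09],"rot":[0,0,0]},{"dp":[-0.0015,0.001,0.0905],"rot":[0,0,0]},{"dp":[-0.0015,0.001,0.0905],"rot":[0,0,0]},{"dp":[-0.0015,0.001,0.0905],"rot":[0,0,0]}]'
python3 - <<'E'
from h import *
p,d=capture('scene');crop(p,'s2',215,60,345,200,4)
E
```

```text
44 [array([180.75777831, 377.93279473]), array([268.61910335, 291.89826971])]
53 [array([170.99201391, 387.5064301 ]), array([276.88625608, 283.81217657])]
61 [array([162.17962392, 396.14731187]), array([284.13163242, 276.72679049])]
TCP below at 134 [224.77212107 399.06059116]
t: 2.07
position: [480.7, 117.8, 110.4]
orientation: [-3.141, 0.001, 1.853]
wrist_force: [0.2, -0.1, 1.0]
grip_width: 88.1
```

View pics/s2.png

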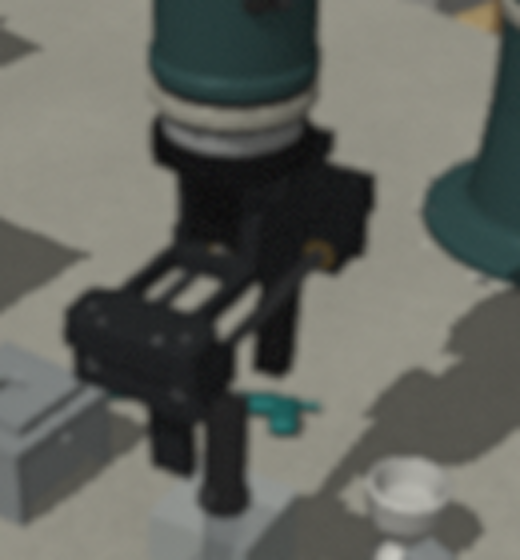

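```bash
python3 - <<'E'
from h import *
s=bot.observe();print(bot.tip_reach,s['position'],s['orientation'],s['grip_width'],[a for a in dir(bot) if a[0]!='_'])
p,d=capture('scene');pt,dt=capture('top')
np.savez('s2.npz',p=p,d=d);crop(pt,'t2',240,190,340,280,7)
def X(n,d,u,v):
    o,r=ray(n,[[u,v]]);return o+r[0]*d[v,u]
for c in[(172,460),(172,440),(275,360),(275,345),(226,400),(226,440)]:
    u,v=215+c[0]//4,60+c[1]//4;print(c,d[v,u],X('scene',d,u,v).round(0))
E
```

```text
25.0 [481.47592639 117.69888703 111.18309868] [3.14009354e+00 1.23425721e-03 1.85264508e+00] 88.30873761578458 ['MotionError', 'hand_in', 'observe', 'tip_reach']
(172, 460) 739.22437 [536. 141. 138.]
(172, 440) 729.8678 [536. 142. 151.]
(275, 360) 808.572 [436. 111. 133.]
(275, 345) 800.8404 [436. 111. 144.]
(226, 400) 782.08203 [479. 119. 133.]
(226, 440) 786.4151 [486. 127. 115.]
```

View pics/t2.png

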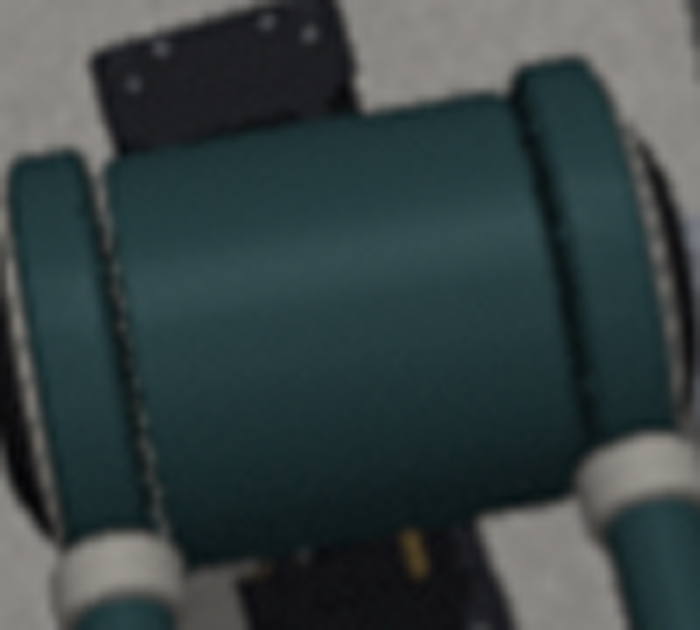

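```bash
python3 - <<'E'
from h import *
z=np.load('s2.npz');d=z['d']
o,_=ray('scene',[[0,0]])
vv,uu=np.mgrid[60:200,215:345];_,r=ray('scene',np.c_[uu.ravel(),vv.ravel()])
P=(o+r*d[60:200,215:345].ravel()[:,None]).reshape(140,130,3)
for u in(40,44,47,68,70,72,54,57):
    print('col',u*4,[(v*4,*P[v,u].astype(int)) for v in range(76,128,3)])
crop(z['p'],'s2b',225,110,300,190,9)
E
```

```text
col 160 [(304, np.int64(541), np.int64(140), np.int64(229)), (316, np.int64(549), np.int64(147), np.int64(229)), (328, np.int64(554), np.int64(154), np.int64(229)), (340, np.int64(561), np.int64(161), np.int64(229)), (352, np.int64(563), np.int64(163), np.int64(225)), (364, np.int64(564), np.int64(165), np.int64(220)), (376, np.int64(561), np.int64(161), np.int64(210)), (388, np.int64(558), np.int64(157), np.int64(200)), (400, np.int64(558), np.int64(158), np.int64(194)), (412, np.int64(538), np.int64(136), np.int64(165)), (424, np.int64(537), np.int64(134), np.int64(157)), (436, np.int64(537), np.int64(134), np.int64(149)), (448, np.int64(537), np.int64(134), np.int64(142)), (460, np.int64(536), np.int64(132), np.int64(133)), (472, np.int64(431), np.int64(17), np.int64(-1)), (484, np.int64(441), np.int64(27), np.int64(0)), (496, np.int64(927), np.int64(565), np.int64(601)), (508, np.int64(506), np.int64(99), np.int64(63))]
col 176 [(304, np.int64(295), np.int64(-114), np.int64(0)), (316, np.int64(541), np.int64(150), np.int64(227)), (328, np.int64(550), np.int64(159), np.int64(230))
[... 5656 characters left out ...]
.int64(168), np.int64(210)), (364, np.int64(527), np.int64(169), np.int64(204)), (376, np.int64(526), np.int64(168), np.int64(197)), (388, np.int64(471), np.int64(114), np.int64(134)), (400, np.int64(478), np.int64(121), np.int64(134)), (412, np.int64(484), np.int64(127), np.int64(132)), (424, np.int64(485), np.int64(128), np.int64(126)), (436, np.int64(485), np.int64(128), np.int64(118)), (448, np.int64(483), np.int64(127), np.int64(108)), (460, np.int64(483), np.int64(127), np.int64(101)), (472, np.int64(484), np.int64(128), np.int64(93)), (484, np.int64(483), np.int64(128), np.int64(85)), (496, np.int64(483), np.int64(128), np.int64(77)), (508, np.int64(484), np.int64(129), np.int64(69))]
```

View pics/s2b.png

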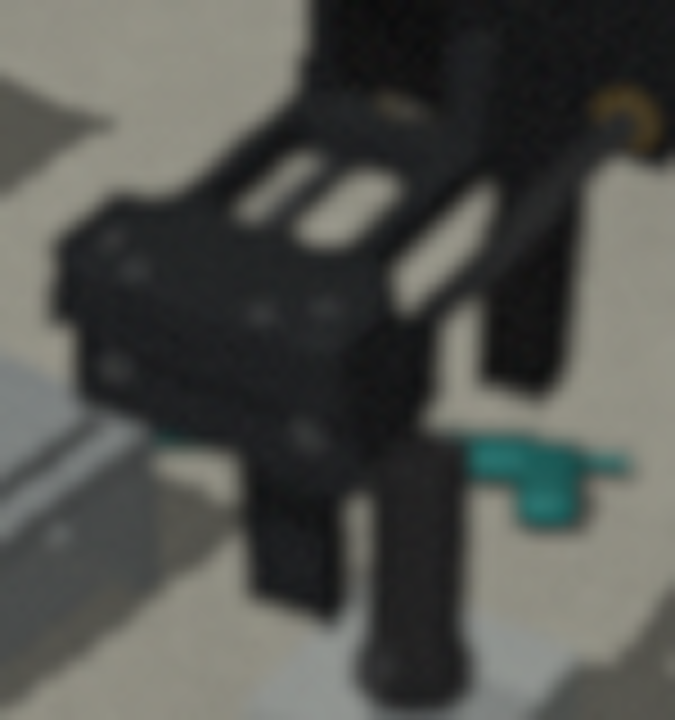

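The depth shows the fingertips at z≈125, only about 9 mm below the drift's top (133). By the reported TCP they should be at 86, so the reported height looks about 38 mm off. I'll lower a little and check whether the offset is constant before gripping.

```bash
python3 -m pendant '[{"dp":[0,0,0.005],"rot":[0,0,0]},{"dp":[0,0,0.01],"rot":[0,0,0]},{"dp":[0,0,0.015],"rot":[0,0,0]},{"dp":[0,0,0.015],"rot":[0,0,0]},{"dp":[0,0,0.015],"rot":[0,0,0]}]'
python3 - <<'E'
from h import *
go([480,117.5,109],106)
p,d=capture('scene');np.savez('s3.npz',p=p,d=d)
crop(p,'s3',225,110,300,190,7)
vv,uu=np.mgrid[60:200,215:345];o,r=ray('scene',np.c_[uu.ravel(),vv.ravel()])
P=(o+r*d[60:200,215:345].ravel()[:,None]).reshape(140,130,3)
for u in(44,68,70): print(u,[tuple(P[v,u].astype(int).tolist()) for v in range(88,126,2)])
E
```

```text
t: 2.63
position: [481.3, 117.1, 95.8]
orientation: [3.141, 0.001, 1.852]
wrist_force: [1.3, 0.6, -0.3]
grip_width: 88.4
t 2.63 pos [481.3 117.1  95.8] yaw 106.1 F [ 1.3  0.6 -0.3] grip 88.4
dp [ 0.0007 -0.0011 -0.0132] rot [0.06 0.07 0.1 ]
44 [(546, 155, 213), (551, 161, 214), (555, 164, 213), (559, 169, 213), (561, 171, 212), (561, 171, 207), (559, 169, 201), (560, 170, 197), (555, 164, 187), (554, 164, 182), (554, 164, 177), (554, 164, 173), (535, 143, 146), (534, 142, 139), (534, 142, 135), (534, 142, 130), (534, 142, 125), (532, 140, 117), (532, 139, 111)]
68 [(434, 109, 136), (435, 111, 133), (435, 111, 127), (435, 111, 123), (434, 111, 117), (436, 113, 113), (436, 113, 108), (347, 31, 12), (352, 36, 12), (358, 42, 11), (355, 40, 2), (361, 46, 2), (364, 49, 0), (369, 53, -1), (376, 61, 0), (382, 66, 0), (446, 125, 64), (449, 128, 63), (455, 134, 64)]
70 [(433, 114, 139), (432, 113, 132), (434, 115, 129), (434, 116, 125), (433, 115, 118), (432, 115, 112), (432, 115, 107), (344, 35, 13), (349, 40, 12), (356, 47, 13), (354, 46, 5), (355, 47, 0), (359, 51, -1), (366, 57, 0), (372, 63, 0), (376, 68, -2), (384, 75, 0), (445, 130, 62), (451, 136, 63)]
```

View pics/s3.png

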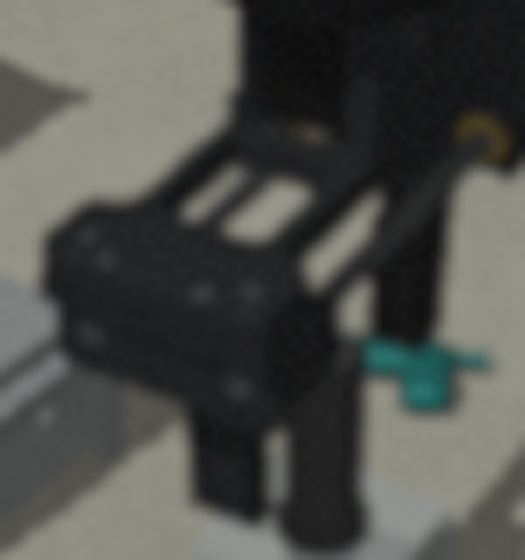

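Same offset, about +36 mm: the tips are at z≈107 with reported z at 95.8. I'll lower 20 mm more so the tips reach about 87, then grip.

```bash
python3 -m pendant '[{"dp":[0.001,-0.001,0.006],"rot":[0,0,0]},{"dp":[0.001,-0.001,0.012],"rot":[0,0,0]},{"dp":[0.001,-0.001,0.02],"rot":[0,0,0]},{"dp":[0.001,-0.001,0.02],"rot":[0,0,0]},{"dp":[0.001,-0.001,0.02],"rot":[0,0,0]}]'
python3 - <<'E'
from h import *
go([480,117.5,75],106)
p,d=capture('scene');np.savez('s4.npz',p=p,d=d)
crop(p,'s4',225,110,300,190,7)
vv,uu=np.mgrid[60:200,215:345];o,r=ray('scene',np.c_[uu.ravel(),vv.ravel()])
P=(o+r*d[60:200,215:345].ravel()[:,None]).reshape(140,130,3)
for u in(44,68,70): print(u,[tuple(P[v,u].astype(int).tolist()) for v in range(94,130,2)])
E
```

```text
t: 3.1
position: [479.4, 117.7, 75.0]
orientation: [-3.141, 0.001, 1.852]
wrist_force: [0.1, -0.6, -0.3]
grip_width: 88.1
t 3.1 pos [479.4 117.7  75. ] yaw 106.1 F [ 0.1 -0.6 -0.3] grip 88.1
dp [-0.0003  0.0005  0.    ] rot [-0.03  0.06  0.1 ]
44 [(539, 148, 193), (543, 151, 192), (547, 156, 192), (551, 161, 192), (555, 165, 192), (560, 170, 193), (560, 170, 189), (560, 170, 184), (558, 168, 177), (555, 165, 169), (553, 162, 162), (553, 163, 158), (555, 164, 155), (534, 142, 124), (534, 142, 120), (534, 142, 114), (533, 141, 108), (533, 141, 103)]
68 [(433, 109, 120), (433, 110, 115), (431, 108, 109), (434, 111, 106), (927, 565, 601), (433, 111, 95), (432, 110, 88), (359, 43, 6), (357, 42, -1), (364, 48, 0), (370, 54, 0), (376, 60, 0), (382, 66, 0), (444, 123, 63), (449, 128, 63), (454, 133, 63), (460, 139, 64), (463, 142, 62)]
70 [(433, 115, 123), (431, 113, 116), (431, 114, 111), (432, 115, 107), (433, 116, 103), (431, 114, 95), (433, 117, 92), (432, 116, 86), (354, 46, 0), (359, 51, -1), (364, 56, -2), (372, 63, 0), (378, 69, 0), (383, 74, 0), (447, 132, 64), (452, 137, 65), (455, 140, 62), (458, 143, 61)]
```

View pics/s4.png

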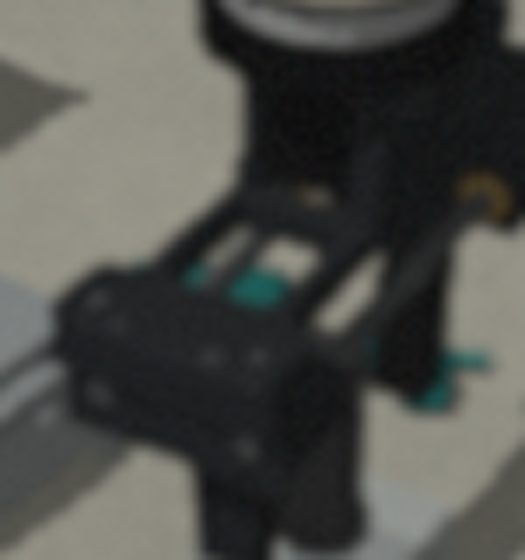

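```bash
python3 -m pendant '[{"dp":[0,0,0],"rot":[0,0,0]},{"dp":[0,0,0],"rot":[0,0,0]},{"dp":[0,0,0],"rot":[0,0,0]},{"dp":[0,0,0],"rot":[0,0,0]},{"dp":[0,0,0],"rot":[0,0,0]},{"dp":[0,0,0],"rot":[0,0,0]},{"dp":[0,0,0],"rot":[0,0,0]},{"dp":[0,0,0],"rot":[0,0,0]},{"dp":[0,0,0],"rot":[0,0,0]},{"dp":[0,0,0],"rot":[0,0,0]}]' -1 30
python3 - <<'E'
from h import *
go([480,117.5,75],106)
p,d=capture('scene');crop(p,'s5',225,110,300,190,7)
E
```

```text
t: 3.98
position: [479.9, 117.8, 75.5]
orientation: [3.141, 0.001, 1.852]
wrist_force: [0.3, -0.0, 0.6]
grip_width: 23.5
t 3.98 pos [479.9 117.8  75.5] yaw 106.1 F [ 0.3 -0.   0.6] grip 23.5
dp [-0.0003 -0.      0.0005] rot [0.03 0.07 0.1 ]
```

View pics/s5.png

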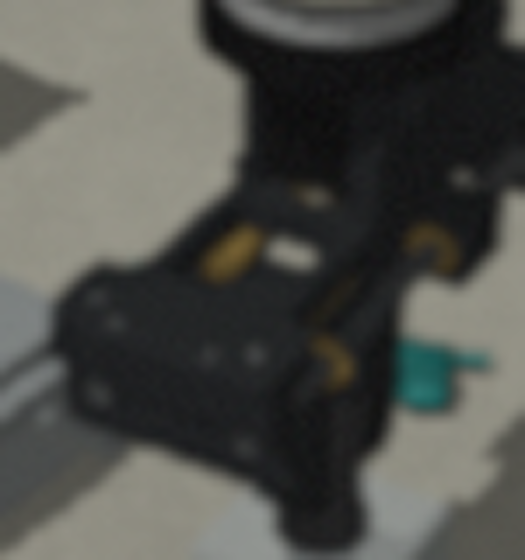

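```bash
python3 -m pendant '[{"dp":[0,0,0],"rot":[0,0,0]},{"dp":[0,0,0],"rot":[0,0,0]},{"dp":[0,0,0],"rot":[0,0,0]},{"dp":[0,0,-0.01],"rot":[0,0,0]},{"dp":[0,0,-0.03],"rot":[0,0,0]},{"dp":[0,0,-0.055],"rot":[0,0,0]},{"dp":[0,0,-0.08],"rot":[0,0,0]},{"dp":[0,0,-0.08],"rot":[0,0,0]},{"dp":[0,0,-0.08],"rot":[0,0,0]},{"dp":[0,0,-0.08],"rot":[0,0,0]}]'
python3 - <<'E'
from h import *
go([480,117.5,75],106)
p,d=capture('scene');crop(p,'s6',205,60,325,210,4)
E
```

```text
t: 4.87
position: [479.0, 117.7, 154.8]
orientation: [-3.141, 0.001, 1.852]
wrist_force: [0.2, -0.2, -1.4]
grip_width: 20.0
t 4.87 pos [479.  117.7 154.8] yaw 106.1 F [ 0.2 -0.2 -1.4] grip 20.0
dp [-0.0004  0.0009  0.0798] rot [-0.06  0.06  0.1 ]
```

View pics/s6.png

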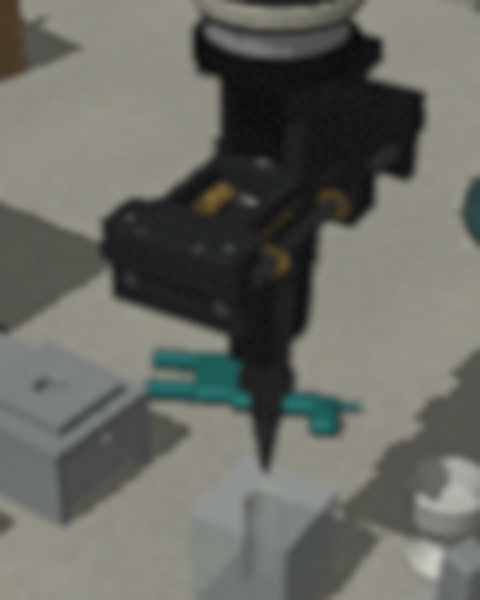

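```bash
python3 - <<'E'
from h import *
t=plane('scene',[271,177.5],85.3)[0];h=plane('scene',[217,156],63.5)[0];h2=plane('scene',[216.5,155.7],63.5)[0]
print(t,h,h-t,h2-t)
b=plane('top',[356.3,236],55)[0];ht=plane('top',[357.35,235.6],63.5)[0]
ex=np.array([np.cos(.1665),np.sin(.1665)]);ey=np.array([-ex[1],ex[0]]);print((b-ht)[:2]@ex,(b-ht)[:2]@ey)
# scene holes of unused brackets vs top: check consistency
E
```

```text
[477.05403735 118.39262456  85.3       ] [495.61230292 -47.07369523  63.5       ] [  18.55826558 -165.46631979  -21.8       ] [  18.67689237 -167.25418699  -21.8       ]
-0.42417374887066284 0.875077656389306
```

```bash
python3 -c "
from h import *
go([497.1,-42.6,155],106)"
```

```text
t 4.92 pos [478.5 117.6 154. ] yaw 106.1 F [-0.   0.  -2.5] grip 19.7
dp [-0.1591 -0.0265 -0.0008] rot [-0.15  0.05  0.1 ]
```

```bash
python3 -m pendant '[{"dp":[-0.03,-0.005,0],"rot":[0,0,0]},{"dp":[-0.06,-0.01,0],"rot":[0,0,0]},{"dp":[-0.09,-0.015,0],"rot":[0,0,0]},{"dp":[-0.12,-0.02,0],"rot":[0,0,0]},{"dp":[-0.145,-0.024,0],"rot":[0,0,0]},{"dp":[-0.159,-0.0265,0],"rot":[0,0,0]},{"dp":[-0.159,-0.0265,0],"rot":[0,0,0]},{"dp":[-0.159,-0.0265,0],"rot":[0,0,0]},{"dp":[-0.159,-0.0265,0],"rot":[0,0,0]},{"dp":[-0.159,-0.0265,0],"rot":[0,0,0]}]'
python3 - <<'E'
from h import *
go([497.1,-42.6,135],106)
p,d=capture('scene');crop(p,'s7',165,70,265,190,5)
go([497.1,-42.6,135],106)
E
```

```text
t: 5.75
position: [496.4, -41.6, 153.4]
orientation: [-3.138, -0.0, 1.853]
wrist_force: [-0.3, -0.2, -2.3]
grip_width: 19.6
t 5.75 pos [496.4 -41.6 153.4] yaw 106.15 F [-0.3 -0.2 -2.3] grip 19.6
dp [-0.0012  0.0005  0.0184] rot [-0.23 -0.01  0.15]
t 5.8 pos [496.6 -41.5 153.6] yaw 106.17 F [ 0.9  0.2 -2.4] grip 19.8
dp [-0.0011  0.0003  0.0186] rot [-0.21  0.01  0.17]
```

View pics/s7.png

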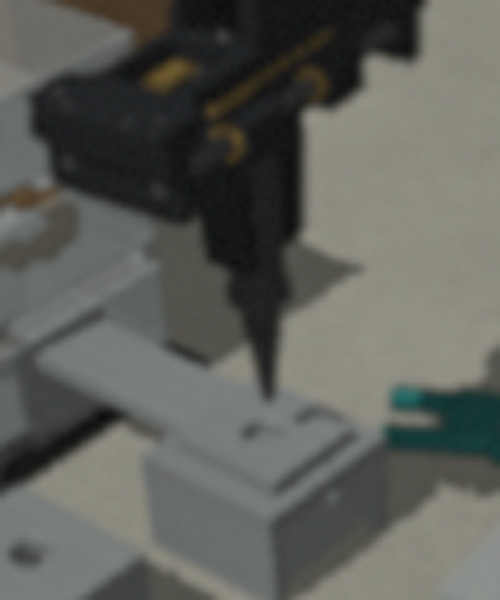

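```bash
python3 -m pendant '[{"dp":[-0.001,0,0.006],"rot":[0,0,0]},{"dp":[-0.001,0,0.012],"rot":[0,0,0]},{"dp":[-0.001,0,0.0145],"rot":[0,0,0]},{"dp":[-0.001,0,0.0145],"rot":[0,0,0]},{"dp":[-0.001,0,0.0145],"rot":[0,0,0]},{"dp":[-0.001,0,0.0145],"rot":[0,0,0]}]'
python3 - <<'E'
from h import *
go([497.1,-42.6,135],106)
p,d=capture('scene');np.savez('s8.npz',p=p);crop(p,'s8',190,120,240,180,10)
pt,d=capture('top');crop(pt,'t8',320,195,395,265,8)
go([497.1,-42.6,135],106)
E
```

```text
t: 6.3
position: [496.9, -42.4, 139.1]
orientation: [-3.138, 0.0, 1.853]
wrist_force: [0.5, 0.8, -1.8]
grip_width: 19.5
t 6.3 pos [496.9 -42.4 139.1] yaw 106.18 F [ 0.5  0.8 -1.8] grip 19.5
dp [-0.0002  0.0002  0.0041] rot [-0.2   0.01  0.18]
t 6.4 pos [497.1 -42.5 139.4] yaw 106.17 F [-0.  -0.1 -2. ] grip 19.6
dp [-0.0001  0.      0.0044] rot [-0.18  0.02  0.17]
```

View pics/s8.png

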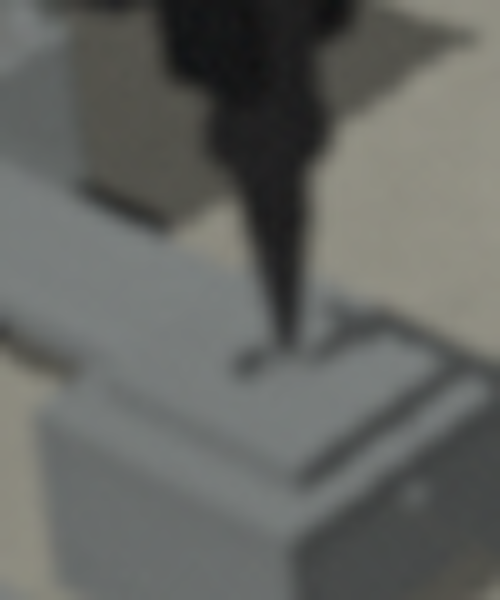

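View pics/t8.png

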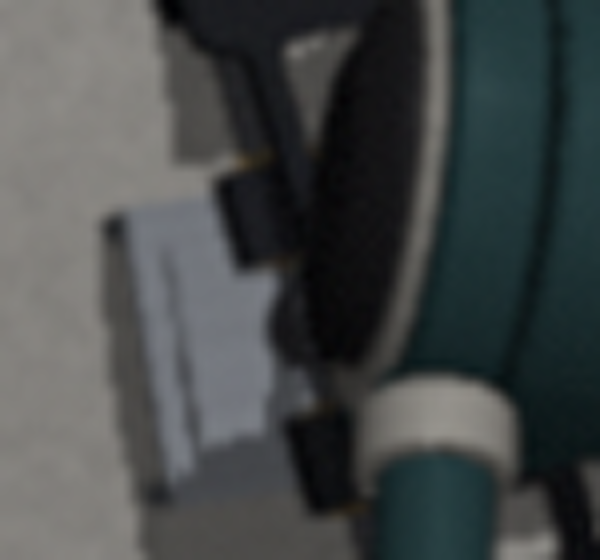

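```bash
python3 -c "
from h import *
go([496.3,-42.2,129.5],106)"
python3 -m pendant '[{"dp":[0.0005,-0.0005,0.002],"rot":[0,0,0]},{"dp":[0.0005,-0.0005,0.004],"rot":[0,0,0]},{"dp":[0.0005,-0.0005,0.006],"rot":[0,0,0]},{"dp":[0.0005,-0.0005,0.008],"rot":[0,0,0]},{"dp":[0.0005,-0.0005,0.01],"rot":[0,0,0]},{"dp":[0.0005,-0.0005,0.01],"rot":[0,0,0]}]'
python3 -c "
from h import *
go([496.3,-42.2,122],106)"
```

```text
t 6.4 pos [497.1 -42.5 139.4] yaw 106.17 F [-0.  -0.1 -2. ] grip 19.6
dp [ 0.0006 -0.0006  0.0099] rot [-0.18  0.02  0.17]
t: 6.9
position: [496.0, -42.2, 128.8]
orientation: [-3.138, -0.0, 1.853]
wrist_force: [-0.7, 0.7, -1.7]
grip_width: 19.8
t 6.9 pos [496.  -42.2 128.8] yaw 106.17 F [-0.7  0.7 -1.7] grip 19.8
dp [-0.0001  0.0003  0.0068] rot [-0.23  0.    0.17]
```

```bash
python3 -m pendant '[{"dp":[0,0,0.0015],"rot":[0,0,0]},{"dp":[0,0,0.003],"rot":[0,0,0]},{"dp":[0,0,0.0045],"rot":[0,0,0]},{"dp":[0,0,0.006],"rot":[0,0,0]},{"dp":[0,0,0.006],"rot":[0,0,0]}]'
python3 -c "
from h import *
go([496.3,-42.2,118],106)"
```

```text
t: 7.32
position: [495.7, -42.1, 122.4]
orientation: [-3.137, -0.0, 1.853]
wrist_force: [0.1, 0.5, -1.9]
grip_width: 19.9
t 7.32 pos [495.7 -42.1 122.4] yaw 106.17 F [ 0.1  0.5 -1.9] grip 19.9
dp [-0.0002  0.0006  0.0044] rot [-0.26 -0.02  0.17]
```

```bash
python3 -m pendant '[{"dp":[0,0,0.001],"rot":[0,0,0]},{"dp":[0,0,0.002],"rot":[0,0,0]},{"dp":[0,0,0.003],"rot":[0,0,0]},{"dp":[0,0,0.004],"rot":[0,0,0]},{"dp":[0,0,0.004],"rot":[0,0,0]}]'
python3 -c "
from h import *
go([496.3,-42.2,118],106)
go([495.6,-39.2,114],106)"
```

```text
t: 7.73
position: [495.6, -42.1, 118.1]
orientation: [-3.137, -0.0, 1.853]
wrist_force: [0.1, 0.4, -2.0]
grip_width: 19.7
t 7.73 pos [495.6 -42.1 118.1] yaw 106.17 F [ 0.1  0.4 -2. ] grip 19.7
dp [-0.0003  0.0007  0.0001] rot [-0.28 -0.02  0.17]
t 7.73 pos [495.6 -42.1 118.1] yaw 106.17 F [ 0.1  0.4 -2. ] grip 19.7
dp [0.0028 0.0009 0.0041] rot [-0.28 -0.02  0.17]
```

```bash
python3 -m pendant '[{"dp":[0.0005,0,0.001],"rot":[0,0,0]},{"dp":[0.001,0.0001,0.002],"rot":[0,0,0]},{"dp":[0.0015,0.0002,0.003],"rot":[0,0,0]},{"dp":[0.002,0.0002,0.004],"rot":[0,0,0]},{"dp":[0.0025,0.0003,0.004],"rot":[0,0,0]},{"dp":[0.003,0.0003,0.004],"rot":[0,0,0]},{"dp":[0.003,0.0003,0.004],"rot":[0,0,0]}]'
python3 -c "
from h import *
go([495.6,-37.2,110],106)"
```

```text
t: 8.32
position: [496.0, -40.5, 114.9]
orientation: [-3.138, 0.003, 1.854]
wrist_force: [0.5, -5.5, 0.9]
grip_width: 19.7
t 8.32 pos [496.  -40.5 114.9] yaw 106.2 F [ 0.5 -5.5  0.9] grip 19.7
dp [0.0033 0.0005 0.0049] rot [-0.2   0.17  0.2 ]
```

```bash
python3 -m pendant '[{"dp":[0.0015,0,0.001],"rot":[0,0,0]},{"dp":[0.002,0.0002,0.002],"rot":[0,0,0]},{"dp":[0.0025,0.0002,0.003],"rot":[0,0,0]},{"dp":[0.003,0.0003,0.004],"rot":[0,0,0]},{"dp":[0.0035,0.0004,0.005],"rot":[0,0,0]},{"dp":[0.004,0.0004,0.005],"rot":[0,0,0]},{"dp":[0.004,0.0004,0.005],"rot":[0,0,0]}]'
python3 -c "
from h import *
go([495.6,-37.2,105],106)"
```

```text
t: 8.9
position: [496.3, -38.0, 110.8]
orientation: [-3.139, 0.006, 1.854]
wrist_force: [0.8, -6.2, 1.8]
grip_width: 19.9
t 8.9 pos [496.3 -38.  110.8] yaw 106.24 F [ 0.8 -6.2  1.8] grip 19.9
dp [ 0.001  -0.0004  0.0058] rot [-0.12  0.35  0.24]
```

```bash
python3 -m pendant '[{"dp":[0.001,0,0.001],"rot":[0,0,0]},{"dp":[0.0015,-0.0001,0.002],"rot":[0,0,0]},{"dp":[0.0015,-0.0001,0.003],"rot":[0,0,0]},{"dp":[0.0015,-0.0001,0.004],"rot":[0,0,0]},{"dp":[0.0015,-0.0001,0.005],"rot":[0,0,0]},{"dp":[0.0015,-0.0001,0.006],"rot":[0,0,0]},{"dp":[0.0015,-0.0001,0.007],"rot":[0,0,0]},{"dp":[0.0015,-0.0001,0.008],"rot":[0,0,0]},{"dp":[0.0015,-0.0001,0.008],"rot":[0,0,0]}]'
python3 -c "
from h import *
go([495.6,-37.2,95],106)"
```

```text
t: 9.65
position: [496.3, -37.9, 103.4]
orientation: [-3.14, 0.009, 1.855]
wrist_force: [-1.2, -6.3, 2.2]
grip_width: 19.7
t 9.65 pos [496.3 -37.9 103.4] yaw 106.28 F [-1.2 -6.3  2.2] grip 19.7
dp [ 0.0009 -0.0005  0.0084] rot [-0.1   0.5   0.28]
```

```bash
python3 -m pendant '[{"dp":[0.001,0,0.001],"rot":[0,0.3,0]},{"dp":[0.0015,-0.0001,0.002],"rot":[0,0.5,0]},{"dp":[0.0015,-0.0001,0.003],"rot":[0,0.5,0]},{"dp":[0.0015,-0.0001,0.004],"rot":[0,0.5,0]},{"dp":[0.0015,-0.0001,0.005],"rot":[0,0.5,0]},{"dp":[0.0015,-0.0001,0.006],"rot":[0,0.5,0]},{"dp":[0.0015,-0.0001,0.007],"rot":[0,0.5,0]},{"dp":[0.0015,-0.0001,0.008],"rot":[0,0.5,0]},{"dp":[0.0015,-0.0001,0.008],"rot":[0,0.5,0]}]'
python3 -c "
from h import *
go([495.6,-37.2,86],106)"
```

```text
t: 10.4
position: [496.0, -37.8, 95.9]
orientation: [-3.14, 0.002, 1.855]
wrist_force: [-1.5, -5.3, 3.0]
grip_width: 19.7
t 10.4 pos [496.  -37.8  95.9] yaw 106.31 F [-1.5 -5.3  3. ] grip 19.7
dp [ 0.0007 -0.0002  0.0099] rot [-0.11  0.13  0.31]
```

Smooth: the tip is at about 26 mm with forces around 6 N. I'll keep going down.

```bash
python3 -m pendant '[{"dp":[0.001,0,0.001],"rot":[0,0.3,0]},{"dp":[0.0012,-0.0001,0.002],"rot":[0,0.4,0]},{"dp":[0.0012,-0.0001,0.003],"rot":[0,0.4,0]},{"dp":[0.0012,-0.0001,0.004],"rot":[0,0.4,0]},{"dp":[0.0012,-0.0001,0.005],"rot":[0,0.4,0]},{"dp":[0.0012,-0.0001,0.006],"rot":[0,0.4,0]},{"dp":[0.0012,-0.0001,0.007],"rot":[0,0.4,0]},{"dp":[0.0012,-0.0001,0.008],"rot":[0,0.4,0]},{"dp":[0.0012,-0.0001,0.008],"rot":[0,0.4,0]}]'
python3 -c "
from h import *
go([495.6,-37.2,86],106)"
```

```text
t: 11.15
position: [495.6, -37.7, 88.0]
orientation: [-3.139, -0.003, 1.856]
wrist_force: [-0.6, -6.1, 1.4]
grip_width: 20.1
t 11.15 pos [495.6 -37.7  88. ] yaw 106.34 F [-0.6 -6.1  1.4] grip 20.1
dp [0.0005 0.0002 0.002 ] rot [-0.15 -0.16  0.34]
```

```bash
python3 -m pendant '[{"dp":[0.001,0,0.001],"rot":[0,0,0]},{"dp":[0.001,0,0.002],"rot":[0,0,0]},{"dp":[0.001,0,0.003],"rot":[0,0,0]},{"dp":[0.001,0,0.004],"rot":[0,0,0]},{"dp":[0.001,0,0.005],"rot":[0,0,0]},{"dp":[0.001,0,0.006],"rot":[0,0,0]},{"dp":[0.001,0,0.007],"rot":[0,0,0]},{"dp":[0.001,0,0.007],"rot":[0,0,0]}]'
python3 -c "
from h import *
go([495.6,-37.2,75],106)"
```

```text
t: 11.82
position: [495.5, -37.8, 81.2]
orientation: [-3.139, -0.001, 1.856]
wrist_force: [-0.6, -6.0, -0.3]
grip_width: 20.2
t 11.82 pos [495.5 -37.8  81.2] yaw 106.36 F [-0.6 -6.  -0.3] grip 20.2
dp [0.0005 0.0003 0.0062] rot [-0.15 -0.05  0.36]
```

```bash
python3 -m pendant '[{"dp":[0.0005,0,0.001],"rot":[0,0,0]},{"dp":[0.0005,0,0.002],"rot":[0,0,0]},{"dp":[0.0005,0,0.003],"rot":[0,0,0]},{"dp":[0.0005,0,0.004],"rot":[0,0,0]},{"dp":[0.0005,0,0.005],"rot":[0,0,0]},{"dp":[0.0005,0,0.0055],"rot":[0,0,0]},{"dp":[0.0005,0,0.0055],"rot":[0,0,0]},{"dp":[0.0005,0,0.0055],"rot":[0,0,0]},{"dp":[0.0005,0,0.0055],"rot":[0,0,0]}]'
python3 - <<'E'
from h import *
go([495.6,-37.2,75],106)
p,d=capture('scene');crop(p,'s9',190,90,260,180,7)
E
```

```text
t: 12.57
position: [495.4, -37.8, 75.7]
orientation: [-3.139, -0.0, 1.857]
wrist_force: [-1.0, -5.5, 0.3]
grip_width: 19.8
t 12.57 pos [495.4 -37.8  75.7] yaw 106.38 F [-1.  -5.5  0.3] grip 19.8
dp [0.0005 0.0003 0.0007] rot [-0.16 -0.    0.38]
```

View pics/s9.png

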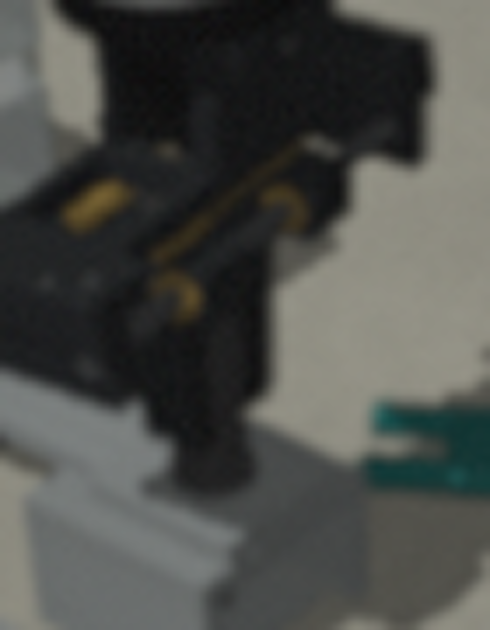

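```bash
python3 -m pendant '[{"dp":[0,0,0.0007],"rot":[0,0,0]},{"dp":[0,0,0.0014],"rot":[0,0,0]},{"dp":[0,0,0.0014],"rot":[0,0,0]},{"dp":[0,0,0.0014],"rot":[0,0,0]}]'
python3 -c "
from h import *
go([495.6,-37.2,75],106)"
```

```text
t: 12.95
position: [495.5, -37.9, 74.8]
orientation: [-3.139, 0.0, 1.857]
wrist_force: [-3.1, -3.9, 4.4]
grip_width: 19.7
t 12.95 pos [495.5 -37.9  74.8] yaw 106.39 F [-3.1 -3.9  4.4] grip 19.7
dp [ 0.0007  0.0003 -0.0002] rot [-0.16  0.01  0.39]
```

```bash
python3 -m pendant '[{"dp":[0,0,0],"rot":[0,0,0]},{"dp":[0,0,0],"rot":[0,0,0]},{"dp":[0,0,-0.004],"rot":[0,0,0]},{"dp":[0,0,-0.01],"rot":[0,0,0]},{"dp":[0,0,-0.016],"rot":[0,0,0]},{"dp":[0,0,-0.024],"rot":[0,0,0]},{"dp":[0,0,-0.034],"rot":[0,0,0]},{"dp":[0,0,-0.046],"rot":[0,0,0]},{"dp":[0,0,-0.06],"rot":[0,0,0]},{"dp":[0,0,-0.075],"rot":[0,0,0]},{"dp":[0,0,-0.09],"rot":[0,0,0]},{"dp":[0,0,-0.09],"rot":[0,0,0]},{"dp":[0,0,-0.09],"rot":[0,0,0]}]'
python3 -c "
from h import *
go([479.2,117.7,165],106)"
```

```text
t: 14.03
position: [496.8, -37.5, 166.6]
orientation: [3.141, 0.001, 1.857]
wrist_force: [-0.5, -0.7, -2.4]
grip_width: 19.7
t 14.03 pos [496.8 -37.5 166.6] yaw 106.38 F [-0.5 -0.7 -2.4] grip 19.7
dp [0.1539 0.0269 0.0015] rot [0.04 0.06 0.38]
```

```bash
python3 -m pendant '[{"dp":[0.03,0.005,0],"rot":[0,0,0]},{"dp":[0.06,0.01,0],"rot":[0,0,0]},{"dp":[0.09,0.016,0],"rot":[0,0,0]},{"dp":[0.12,0.021,0],"rot":[0,0,0]},{"dp":[0.142,0.025,0],"rot":[0,0,0.4]},{"dp":[0.154,0.027,0],"rot":[0,0,0.4]},{"dp":[0.154,0.027,0],"rot":[0,0,0.4]},{"dp":[0.154,0.027,0],"rot":[0,0,0.4]},{"dp":[0.154,0.027,0],"rot":[0,0,0.4]},{"dp":[0.154,0.027,0],"rot":[0,0,0.4]}]'
python3 - <<'E'
from h import *
go([479.5,117.7,130],106)
p,d=capture('scene');crop(p,'s10',150,100,300,210,5)
pt,d=capture('top');np.savez('t10.npz',p=pt);crop(pt,'t10',330,200,430,275,8)
go([479.5,117.7,130],106)
E
```

```text
t: 14.87
position: [479.3, 116.8, 166.2]
orientation: [3.141, 0.001, 1.849]
wrist_force: [-0.0, -0.1, -1.0]
grip_width: 19.5
t 14.87 pos [479.3 116.8 166.2] yaw 105.92 F [-0.  -0.1 -1. ] grip 19.5
dp [0.0009 0.0004 0.0362] rot [ 0.01  0.08 -0.08]
t 14.97 pos [479.5 116.8 166.4] yaw 105.9 F [ 0.6 -0.5 -1.6] grip 19.7
dp [0.0009 0.0003 0.0364] rot [ 0.03  0.07 -0.1 ]
```

View pics/s10.png

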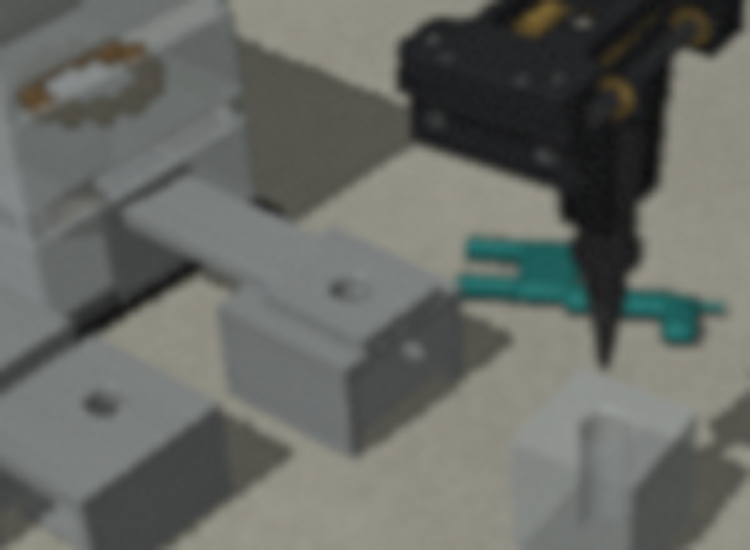

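View pics/t10.png

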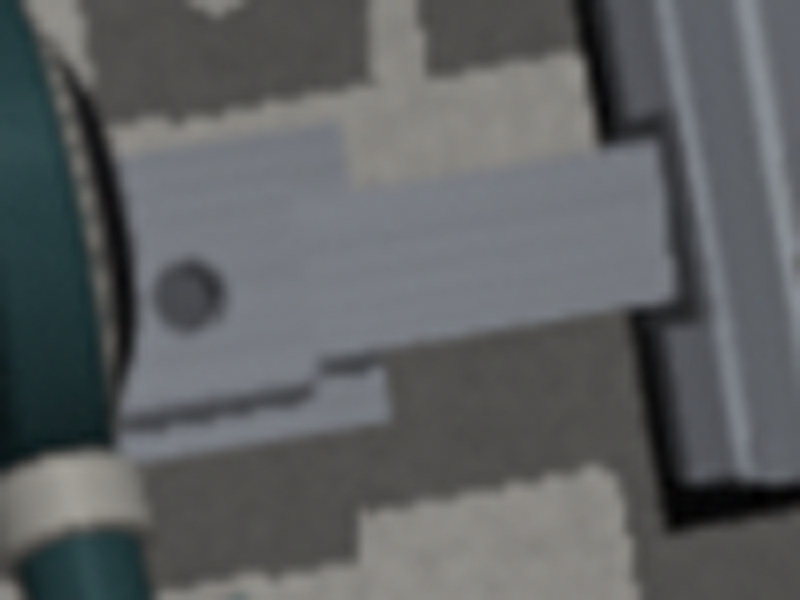

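The top view shows the tab hole all dark at crop (190,293), so the two holes are aligned. Now I'll lower the drift into socket A.

```bash
python3 -m pendant '[{"dp":[0.0005,0.0002,0.01],"rot":[0,0,0]},{"dp":[0.001,0.0003,0.02],"rot":[0,0,0]},{"dp":[0.001,0.0003,0.03],"rot":[0,0,0]},{"dp":[0.001,0.0003,0.037],"rot":[0,0,0]},{"dp":[0.001,0.0003,0.044],"rot":[0,0,0]},{"dp":[0.001,0.0003,0.051],"rot":[0,0,0]},{"dp":[0.001,0.0003,0.051],"rot":[0,0,0]},{"dp":[0.001,0.0003,0.051],"rot":[0,0,0]}]'
python3 -c "
from h import *
go([479.5,117.7,76],106)"
```

```text
t: 15.63
position: [479.1, 117.8, 114.7]
orientation: [-3.141, 0.001, 1.848]
wrist_force: [0.1, -0.5, -1.3]
grip_width: 19.5
t 15.63 pos [479.1 117.8 114.7] yaw 105.91 F [ 0.1 -0.5 -1.3] grip 19.5
dp [-0.0001  0.0004  0.0387] rot [-0.05  0.06 -0.09]
```

```bash
python3 -m pendant '[{"dp":[0,0.0004,0.006],"rot":[0,0,0]},{"dp":[0,0.0004,0.012],"rot":[0,0,0]},{"dp":[0,0.0004,0.018],"rot":[0,0,0]},{"dp":[0,0.0004,0.024],"rot":[0,0,0]},{"dp":[0,0.0004,0.028],"rot":[0,0,0]},{"dp":[0,0.0004,0.032],"rot":[0,0,0]},{"dp":[0,0.0004,0.032],"rot":[0,0,0]}]'
python3 -c "
from h import *
go([479.5,117.7,76],106)"
```

```text
t: 16.22
position: [478.6, 117.6, 81.6]
orientation: [-3.139, 0.001, 1.848]
wrist_force: [-0.2, -0.4, -1.5]
grip_width: 19.5
t 16.22 pos [478.6 117.6  81.6] yaw 105.9 F [-0.2 -0.4 -1.5] grip 19.5
dp [-0.0002  0.0009  0.0056] rot [-0.15  0.05 -0.1 ]
```

```bash
python3 -m pendant '[{"dp":[0,0.0006,0.002],"rot":[0,0,0]},{"dp":[0,0.0006,0.004],"rot":[0,0,0]},{"dp":[0,0.0006,0.0055],"rot":[0,0,0]},{"dp":[0,0.0006,0.006],"rot":[0,0,0]},{"dp":[0,0.0006,0.0065],"rot":[0,0,0]},{"dp":[0,0.0006,0.0065],"rot":[0,0,0]}]'
python3 -c "
from h import *
go([479.5,117.7,76],106)"
```

```text
t: 16.72
position: [479.2, 117.8, 75.5]
orientation: [-3.139, 0.001, 1.848]
wrist_force: [-1.6, -0.8, 2.3]
grip_width: 20.2
t 16.72 pos [479.2 117.8  75.5] yaw 105.91 F [-1.6 -0.8  2.3] grip 20.2
dp [-0.0002  0.0002 -0.0005] rot [-0.15  0.05 -0.09]
```

```bash
python3 -m pendant '[{"dp":[0,0,0],"rot":[0,0,0]},{"dp":[0,0,0],"rot":[0,0,0]},{"dp":[0,0,0],"rot":[0,0,0]},{"dp":[0,0,0],"rot":[0,0,0]},{"dp":[0,0,0],"rot":[0,0,0]},{"dp":[0,0,0],"rot":[0,0,0]},{"dp":[0,0,-0.02],"rot":[0,0,0]},{"dp":[0,0,-0.05],"rot":[0,0,0]},{"dp":[0,0,-0.085],"rot":[0,0,0]},{"dp":[0,0,-0.085],"rot":[0,0,0]},{"dp":[0,0,-0.085],"rot":[0,0,0]}]' 0.6
python3 - <<'E'
from h import *
go([475.9,252.5,150],92)
p,d=capture('scene');crop(p,'s11',210,80,350,260,4)
E
```

```text
t: 17.63
position: [481.6, 118.4, 163.2]
orientation: [3.138, 0.001, 1.848]
wrist_force: [-0.5, 0.4, -0.4]
grip_width: 70.4
t 17.63 pos [481.6 118.4 163.2] yaw 105.91 F [-0.5  0.4 -0.4] grip 70.4
dp [0.1306 0.0312 0.0131] rot [ 0.19  0.06 13.91]
```

View pics/s11.png

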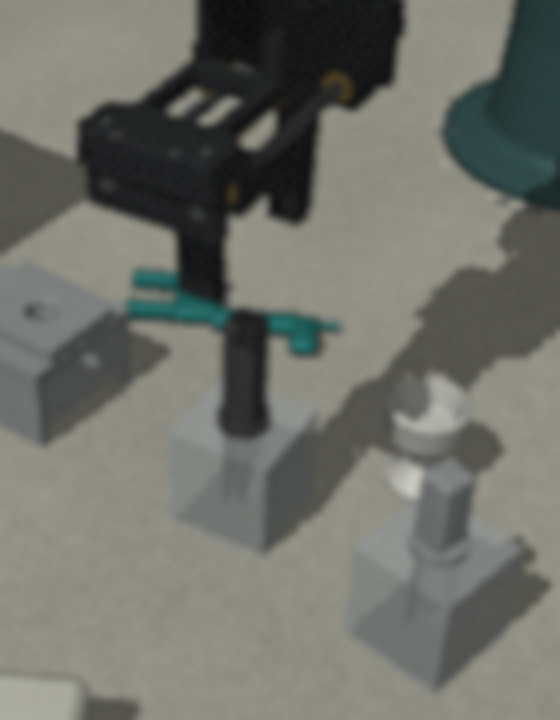

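```bash
python3 -c "
from h import *
go([476,253.5,140],91)"
python3 -m pendant '[{"dp":[0.035,0.008,0],"rot":[0,0,5]},{"dp":[0.07,0.016,0],"rot":[0,0,10]},{"dp":[0.105,0.025,0.01],"rot":[0,0,15]},{"dp":[0.1315,0.0315,0.022],"rot":[0,0,15]},{"dp":[0.1315,0.0315,0.023],"rot":[0,0,15]},{"dp":[0.1315,0.0315,0.023],"rot":[0,0,15]},{"dp":[0.1315,0.0315,0.023],"rot":[0,0,15]},{"dp":[0.1315,0.0315,0.023],"rot":[0,0,15]}]' 1
python3 - <<'E'
from h import *
go([476,253.5,67],91)
p,d=capture('scene');crop(p,'s12',260,80,380,260,4)
E
```

```text
t 17.68 pos [480.  118.1 161.2] yaw 105.91 F [ 0.4  0.2 -0.7] grip 70.3
dp [0.1314 0.0333 0.0211] rot [-0.03  0.07 14.91]
t: 18.35
position: [473.9, 252.0, 137.4]
orientation: [-3.14, 0.002, 1.586]
wrist_force: [0.5, 0.0, -0.5]
grip_width: 88.0
t 18.35 pos [473.9 252.  137.4] yaw 90.87 F [ 0.5  0.  -0.5] grip 88.0
dp [0.0016 0.0022 0.0704] rot [-0.09  0.13 -0.13]
```

View pics/s12.png

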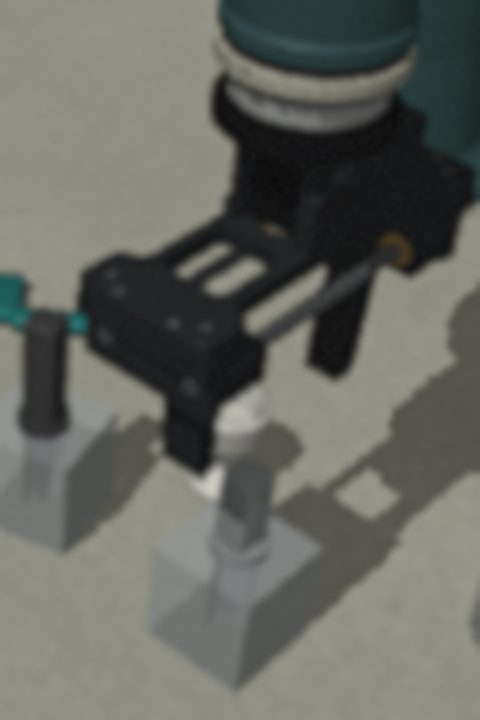

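```bash
python3 - <<'E'
from h import *
f=lambda X:((proj('scene',[X])[0]-[260,80]+.5)*4).round(0)
print(f([473.9,252,148]),f([473.9+53,252,148]),f([473.9-53,252,148]),f([476.6,254.6,114]),f([478.6,254.6,114]),f([476.6,256.6,114]))
E
```

```text
[256. 418.] [179. 470.] [327. 369.] [248. 478.] [246. 480.] [252. 480.]
```

```bash
python3 -m pendant '[{"dp":[0.001,0.002,0.02],"rot":[0,0,0]},{"dp":[0.001,0.002,0.04],"rot":[0,0,0]},{"dp":[0.001,0.002,0.06],"rot":[0,0,0]},{"dp":[0.001,0.002,0.069],"rot":[0,0,0]},{"dp":[0.001,0.002,0.0695],"rot":[0,0,0]},{"dp":[0.001,0.002,0.0695],"rot":[0,0,0]},{"dp":[0.001,0.002,0.0695],"rot":[0,0,0]}]'
python3 - <<'E'
from h import *
go([476,253.5,67],91)
p,d=capture('scene');crop(p,'s13',270,120,370,260,5)
E
```

```text
t: 18.98
position: [477.2, 253.0, 69.6]
orientation: [3.141, 0.001, 1.585]
wrist_force: [-0.4, -0.0, 0.8]
grip_width: 88.0
t 18.98 pos [477.2 253.   69.6] yaw 90.81 F [-0.4 -0.   0.8] grip 88.0
dp [ 0.0005 -0.0012  0.0026] rot [ 0.06  0.05 -0.19]
```

View pics/s13.png

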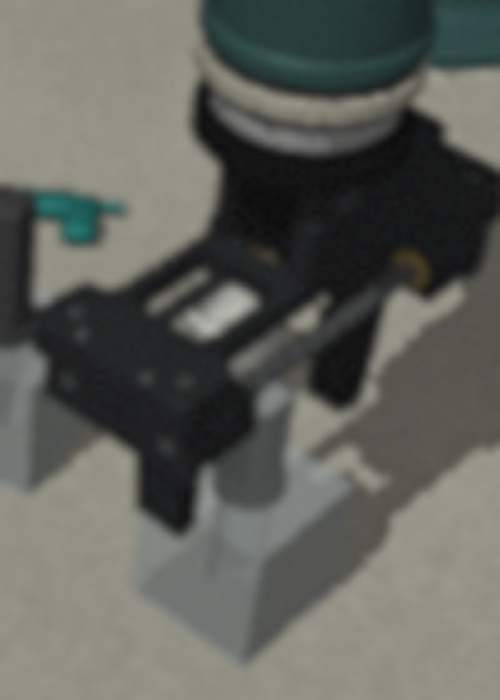

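```bash
python3 -m pendant '[{"dp":[0,0,0.001],"rot":[0,0,0]},{"dp":[0,0,0.002],"rot":[0,0,0]},{"dp":[0,0,0.002],"rot":[0,0,0]},{"dp":[0,0,0.002],"rot":[0,0,0]},{"dp":[0,0,0.002],"rot":[0,0,0]},{"dp":[0,0,0.002],"rot":[0,0,0]},{"dp":[0,0,0.002],"rot":[0,0,0]},{"dp":[0,0,0.002],"rot":[0,0,0]},{"dp":[0,0,0.002],"rot":[0,0,0]},{"dp":[0,0,0.002],"rot":[0,0,0]},{"dp":[0,0,0.002],"rot":[0,0,0]},{"dp":[0,0,0.002],"rot":[0,0,0]},{"dp":[0,0,0.002],"rot":[0,0,0]}]' -1 30
python3 -c "
from h import *
go([476,253.5,67],91)"
```

```text
t: 20.12
position: [477.2, 253.2, 67.8]
orientation: [3.14, 0.001, 1.585]
wrist_force: [-0.7, -0.1, 0.3]
grip_width: 20.1
t 20.12 pos [477.2 253.2  67.8] yaw 90.82 F [-0.7 -0.1  0.3] grip 20.1
dp [ 0.0004 -0.0012  0.0008] rot [ 0.07  0.05 -0.18]
```

```bash
python3 -m pendant '[{"dp":[0,0,-0.01],"rot":[0,0,0]},{"dp":[0,0,-0.03],"rot":[0,0,0]},{"dp":[0,0,-0.055],"rot":[0,0,0]},{"dp":[0,0,-0.075],"rot":[0,0,0]},{"dp":[0,0,-0.075],"rot":[0,0,0]},{"dp":[0,0,-0.075],"rot":[0,0,0]},{"dp":[0,0,-0.075],"rot":[0,0,0]}]'
python3 - <<'E'
from h import *
go([476,253.5,67],91)
p,d=capture('scene');crop(p,'s14',280,130,370,260,5);crop(p,'s14b',205,145,231,167,24)
pt,d=capture('top');crop(pt,'t14',330,215,376,258,14)
E
```

```text
t: 20.7
position: [476.5, 252.9, 142.0]
orientation: [3.141, 0.001, 1.585]
wrist_force: [0.3, -0.4, -1.7]
grip_width: 20.4
t 20.7 pos [476.5 252.9 142. ] yaw 90.82 F [ 0.3 -0.4 -1.7] grip 20.4
dp [ 0.0007 -0.0005  0.075 ] rot [ 0.01  0.07 -0.18]
```

View pics/s14.png

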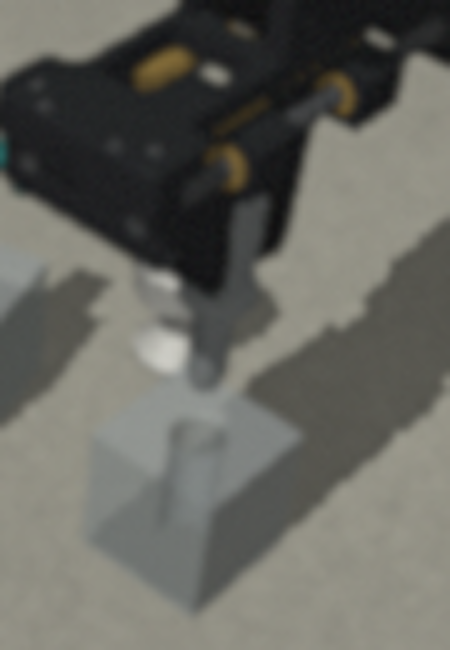

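View pics/s14b.png

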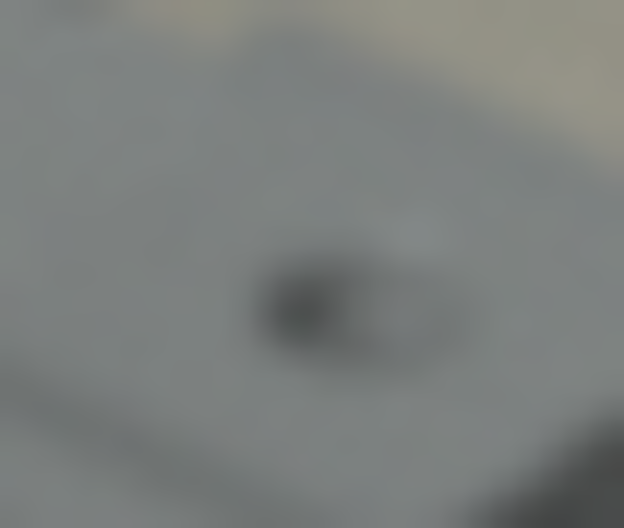

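View pics/t14.png

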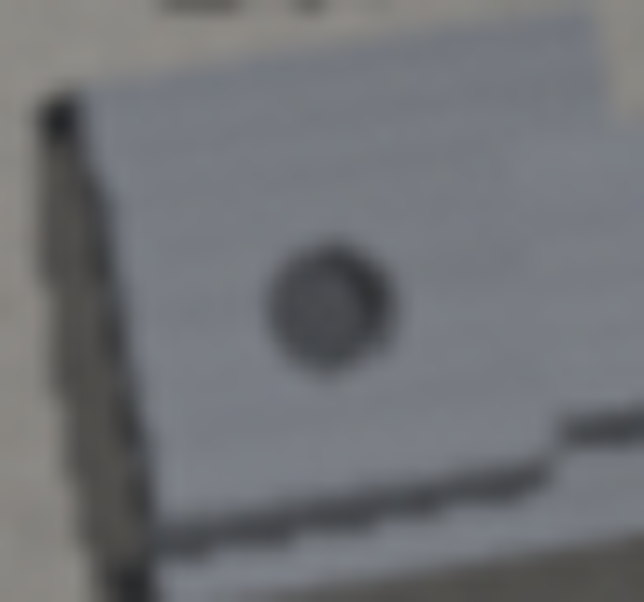

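```bash
python3 - <<'E'
from h import *
h=plane('top',[353.07,236.64],63.5)[0];print('top hole',h,'tcp',h[:2]-[475.07,249.96]+[477.2,253.2])
hs=plane('scene',[219.7,157.6],63.5)[0];t=plane('scene',[320.8,205.2],93.2)[0];print(hs,t,'tcp',hs[:2]-t[:2]+[476.5,252.9])
# drift-based: drift home tcp, corrected by drift-in-hand offset
td=plane('scene',[271,177.5],85.3)[0];print('drift off',td[:2]-[479.0,117.7],'bolt off',t[:2]-[476.5,252.9])
E
```

```text
top hole [496.62788581 -41.67746052  63.5       ] tcp [498.75788581 -38.43746052]
[494.92552864 -37.5482256   63.5       ] [472.4964766  252.10433895  93.2       ] tcp [498.92905205 -36.75256455]
drift off [-1.94596265  0.69262456] bolt off [-4.0035234  -0.79566105]
```

```bash
python3 -c "
from h import *
go([497.3,-37.6,142],96)"
```

```text
t 20.8 pos [475.9 252.6 140.9] yaw 90.82 F [ 0.7 -0.  -2.3] grip 20.3
dp [-0.2905  0.0173 -0.0005] rot [-0.1   0.12 -5.18]
```

```bash
python3 -m pendant '[{"dp":[0,0,-0.03],"rot":[0,0,0]},{"dp":[-0.005,0,-0.06],"rot":[0,0,0]},{"dp":[-0.035,0.002,-0.07],"rot":[0,0,0]},{"dp":[-0.07,0.004,-0.07],"rot":[0,0,0]},{"dp":[-0.105,0.006,-0.07],"rot":[0,0,0]},{"dp":[-0.14,0.008,-0.07],"rot":[0,0,-1]},{"dp":[-0.175,0.01,-0.07],"rot":[0,0,-2]},{"dp":[-0.21,0.012,-0.07],"rot":[0,0,-3]},{"dp":[-0.245,0.015,-0.07],"rot":[0,0,-4]},{"dp":[-0.275,0.016,-0.06],"rot":[0,0,-5]},{"dp":[-0.2905,0.0173,-0.03],"rot":[0,0,-5]},{"dp":[-0.2905,0.0173,0.0],"rot":[0,0,-5]},{"dp":[-0.2905,0.0173,0.005],"rot":[0,0,-5]},{"dp":[-0.2905,0.0173,0.005],"rot":[0,0,-5]},{"dp":[-0.2905,0.0173,0.005],"rot":[0,0,-5]},{"dp":[-0.2905,0.0173,0.005],"rot":[0,0,-5]}]'
python3 - <<'E'
from h import *
go([497.3,-37.6,118],96)
p,d=capture('scene');np.savez('s15.npz',p=p);crop(p,'s15',190,110,250,180,8)
go([497.3,-37.6,118],96)
E
```

```text
t: 22.13
position: [498.4, -37.2, 137.9]
orientation: [3.141, 0.002, 1.673]
wrist_force: [0.6, -0.1, -1.4]
grip_width: 20.3
t 22.13 pos [498.4 -37.2 137.9] yaw 95.88 F [ 0.6 -0.1 -1.4] grip 20.3
dp [-0.0003 -0.0012  0.0199] rot [ 0.01  0.14 -0.12]
t 22.18 pos [498.8 -37.2 138.3] yaw 95.88 F [ 0.2 -0.1 -1. ] grip 20.1
dp [-0.0002 -0.0015  0.0203] rot [ 0.06  0.15 -0.12]
```

View pics/s15.png

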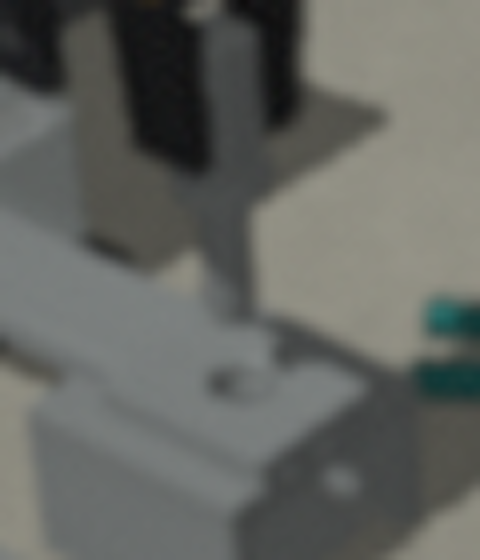

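```bash
python3 -m pendant '[{"dp":[0,-0.0005,0.007],"rot":[0,0,0]},{"dp":[0,-0.001,0.014],"rot":[0,0,0]},{"dp":[0,-0.001,0.0185],"rot":[0,0,0]},{"dp":[0,-0.001,0.0185],"rot":[0,0,0]},{"dp":[0,-0.001,0.0185],"rot":[0,0,0]},{"dp":[0,-0.001,0.0185],"rot":[0,0,0]}]'
python3 - <<'E'
from h import *
go([497.3,-37.6,118],96)
p,d=capture('scene');np.savez('s16.npz',p=p);crop(p,'s16',200,130,240,172,14)
go([497.3,-37.6,118],96)
X=np.array([497.6,-38,68.7]);
for dz in(0,-5.2): print(((proj('scene',X+[0,0,dz])[0]-[200,130]+.5)*14).round())
E
```

```text
t: 22.68
position: [497.7, -37.3, 119.7]
orientation: [3.141, 0.003, 1.674]
wrist_force: [0.4, 0.6, -1.1]
grip_width: 20.1
t 22.68 pos [497.7 -37.3 119.7] yaw 95.89 F [ 0.4  0.6 -1.1] grip 20.1
dp [-0.0003 -0.0005  0.0017] rot [ 0.05  0.15 -0.11]
t 22.73 pos [497.9 -37.3 119.9] yaw 95.89 F [-0.2  0.3 -1.6] grip 20.5
dp [-0.0002 -0.0006  0.0019] rot [ 0.07  0.15 -0.11]
[267. 374.]
[269. 399.]
```

View pics/s16.png

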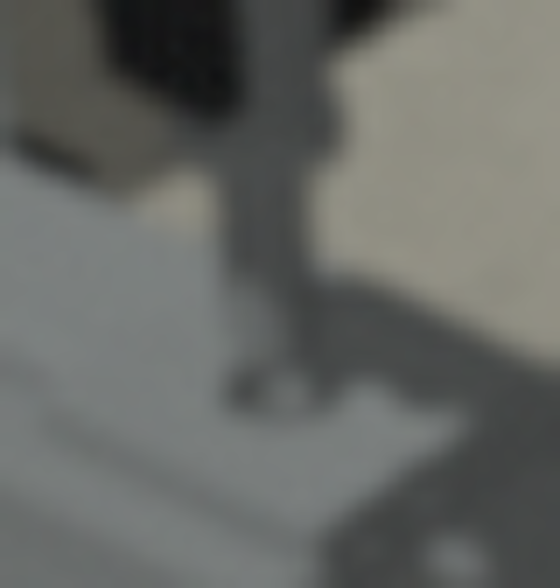

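```bash
python3 -c "
from h import *
go([495.7,-37.8,113],96)"
python3 -m pendant '[{"dp":[0,-0.001,0],"rot":[0,0,0]},{"dp":[0,-0.0022,0.001],"rot":[0,0,0]},{"dp":[0,-0.0022,0.003],"rot":[0,0,0]},{"dp":[0,-0.0022,0.005],"rot":[0,0,0]},{"dp":[0,-0.0022,0.007],"rot":[0,0,0]},{"dp":[0,-0.0022,0.007],"rot":[0,0,0]},{"dp":[0,-0.0022,0.007],"rot":[0,0,0]}]'
python3 - <<'E'
from h import *
go([495.7,-37.8,108],96)
p,d=capture('scene');np.savez('s17.npz',p=p);crop(p,'s17',200,130,240,172,14)
E
```

```text
t 22.73 pos [497.9 -37.3 119.9] yaw 95.89 F [-0.2  0.3 -1.6] grip 20.5
dp [-0.0002 -0.0022  0.0069] rot [ 0.07  0.15 -0.11]
t: 23.32
position: [495.5, -37.6, 112.6]
orientation: [3.141, 0.002, 1.674]
wrist_force: [-0.2, -0.6, -2.0]
grip_width: 20.1
t 23.32 pos [495.5 -37.6 112.6] yaw 95.88 F [-0.2 -0.6 -2. ] grip 20.1
dp [-0.0003  0.0002  0.0046] rot [ 0.03  0.14 -0.12]
```

View pics/s17.png

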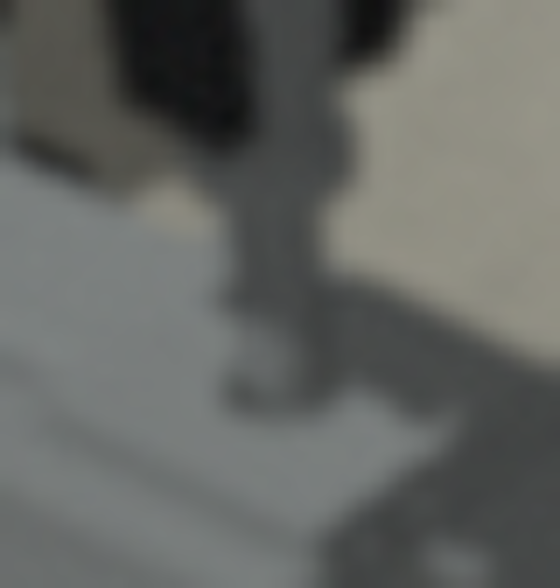

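```bash
python3 -m pendant '[{"dp":[0,0,0.001],"rot":[0,0,0]},{"dp":[0,0,0.002],"rot":[0,0,0]},{"dp":[0,0,0.003],"rot":[0,0,0]},{"dp":[0,0,0.004],"rot":[0,0,0]},{"dp":[0,0,0.005],"rot":[0,0,0]},{"dp":[0,0,0.005],"rot":[0,0,0]}]'
python3 -c "
from h import *
go([495.7,-37.8,100],96)"
```

```text
t: 23.87
position: [495.5, -37.6, 107.5]
orientation: [3.141, 0.002, 1.673]
wrist_force: [-0.2, 0.4, -1.0]
grip_width: 20.0
t 23.87 pos [495.5 -37.6 107.5] yaw 95.88 F [-0.2  0.4 -1. ] grip 20.0
dp [-0.0002  0.0002  0.0075] rot [ 0.03  0.14 -0.12]
```

Inside the tab hole with no contact (tip ≈58.7).

```bash
python3 -m pendant '[{"dp":[0,0,0.001],"rot":[0,0,0]},{"dp":[0,0,0.002],"rot":[0,0,0]},{"dp":[0,0,0.003],"rot":[0,0,0]},{"dp":[0,0,0.004],"rot":[0,0,0]},{"dp":[0,0,0.005],"rot":[0,0,0]},{"dp":[0,0,0.006],"rot":[0,0,0]},{"dp":[0,0,0.006],"rot":[0,0,0]}]'
python3 -c "
from h import *
go([495.7,-37.8,90],96)"
```

```text
t: 24.45
position: [495.3, -37.6, 101.2]
orientation: [3.142, 0.002, 1.674]
wrist_force: [-0.4, 0.4, -1.1]
grip_width: 20.3
t 24.45 pos [495.3 -37.6 101.2] yaw 95.89 F [-0.4  0.4 -1.1] grip 20.3
dp [-0.0003  0.0004  0.0112] rot [ 0.    0.14 -0.11]
```

```bash
python3 -m pendant '[{"dp":[0,0.0003,0.001],"rot":[0,0,0]},{"dp":[0,0.0003,0.002],"rot":[0,0,0]},{"dp":[0,0.0003,0.003],"rot":[0,0,0]},{"dp":[0,0.0003,0.004],"rot":[0,0,0]},{"dp":[0,0.0003,0.005],"rot":[0,0,0]},{"dp":[0,0.0003,0.006],"rot":[0,0,0]},{"dp":[0,0.0003,0.007],"rot":[0,0,0]},{"dp":[0,0.0003,0.008],"rot":[0,0,0]},{"dp":[0,0.0003,0.008],"rot":[0,0,0]}]'
python3 -c "
from h import *
go([495.7,-37.8,80],96)"
```

```text
t: 25.2
position: [495.4, -37.5, 93.0]
orientation: [-3.141, 0.002, 1.674]
wrist_force: [0.4, -0.6, -1.4]
grip_width: 20.3
t 25.2 pos [495.4 -37.5  93. ] yaw 95.89 F [ 0.4 -0.6 -1.4] grip 20.3
dp [-0.0003  0.0003  0.013 ] rot [-0.02  0.13 -0.11]
```

Tip ≈44 mm, so it is through both holes without contact. Continuing down.

```bash
python3 -m pendant '[{"dp":[0,0.0003,0.002],"rot":[0,0,0]},{"dp":[0,0.0003,0.004],"rot":[0,0,0]},{"dp":[0,0.0003,0.006],"rot":[0,0,0]},{"dp":[0,0.0003,0.008],"rot":[0,0,0]},{"dp":[0,0.0003,0.01],"rot":[0,0,0]},{"dp":[0,0.0003,0.012],"rot":[0,0,0]},{"dp":[0,0.0003,0.014],"rot":[0,0,0]},{"dp":[0,0.0003,0.016],"rot":[0,0,0]},{"dp":[0,0.0003,0.018],"rot":[0,0,0]},{"dp":[0,0.0003,0.02],"rot":[0,0,0]},{"dp":[0,0.0003,0.0215],"rot":[0,0,0]},{"dp":[0,0.0003,0.0215],"rot":[0,0,0]}]'
python3 -c "
from h import *
go([495.7,-37.8,67],96)"
```

```text
t: 26.2
position: [495.3, -37.5, 71.0]
orientation: [-3.141, 0.002, 1.674]
wrist_force: [-0.3, -0.1, -1.8]
grip_width: 20.0
t 26.2 pos [495.3 -37.5  71. ] yaw 95.88 F [-0.3 -0.1 -1.8] grip 20.0
dp [-0.0003  0.0003  0.004 ] rot [-0.06  0.12 -0.12]
```

```bash
python3 -m pendant '[{"dp":[0,0,0.001],"rot":[0,0,0]},{"dp":[0,0,0.002],"rot":[0,0,0]},{"dp":[0,0,0.003],"rot":[0,0,0]},{"dp":[0,0,0.0037],"rot":[0,0,0]},{"dp":[0,0,0.0043],"rot":[0,0,0]},{"dp":[0,0,0.0043],"rot":[0,0,0]},{"dp":[0,0,0.0043],"rot":[0,0,0]}]'
python3 -c "
from h import *
go([495.7,-37.8,67],96)"
```

```text
t: 26.78
position: [495.4, -37.6, 67.1]
orientation: [-3.141, 0.002, 1.674]
wrist_force: [-1.9, -0.6, 2.7]
grip_width: 20.0
t 26.78 pos [495.4 -37.6  67.1] yaw 95.89 F [-1.9 -0.6  2.7] grip 20.0
dp [-0.0003  0.0003  0.0001] rot [-0.06  0.13 -0.11]
```

```bash
python3 -m pendant '[{"dp":[0,0,0],"rot":[0,0,0]},{"dp":[0,0,0],"rot":[0,0,0]},{"dp":[0,0,0],"rot":[0,0,0]},{"dp":[0,0,0],"rot":[0,0,0]},{"dp":[0,0,0],"rot":[0,0,0]},{"dp":[0,0,0],"rot":[0,0,0]},{"dp":[0,0,-0.01],"rot":[0,0,0]},{"dp":[0,0,-0.03],"rot":[0,0,0]},{"dp":[0,0,-0.06],"rot":[0,0,0]},{"dp":[0,0,-0.09],"rot":[0,0,0]},{"dp":[0,0,-0.12],"rot":[0,0,0]},{"dp":[0,0,-0.13],"rot":[0,0,0]},{"dp":[0,0,-0.13],"rot":[0,0,0]},{"dp":[0,0,-0.13],"rot":[0,0,0]}]' 0.6
python3 - <<'E'
from h import *
go([495.7,-37.8,67],96)
p,d=capture('scene');crop(p,'s18',170,80,350,240,4)
E
```

```text
t: 27.95
position: [495.7, -37.3, 197.4]
orientation: [3.141, 0.003, 1.674]
wrist_force: [0.7, 0.2, -0.4]
grip_width: 70.5
t 27.95 pos [495.7 -37.3 197.4] yaw 95.89 F [ 0.7  0.2 -0.4] grip 70.5
dp [-2.000e-04 -1.000e-04  1.304e-01] rot [ 0.01  0.14 -0.11]
```

View pics/s18.png

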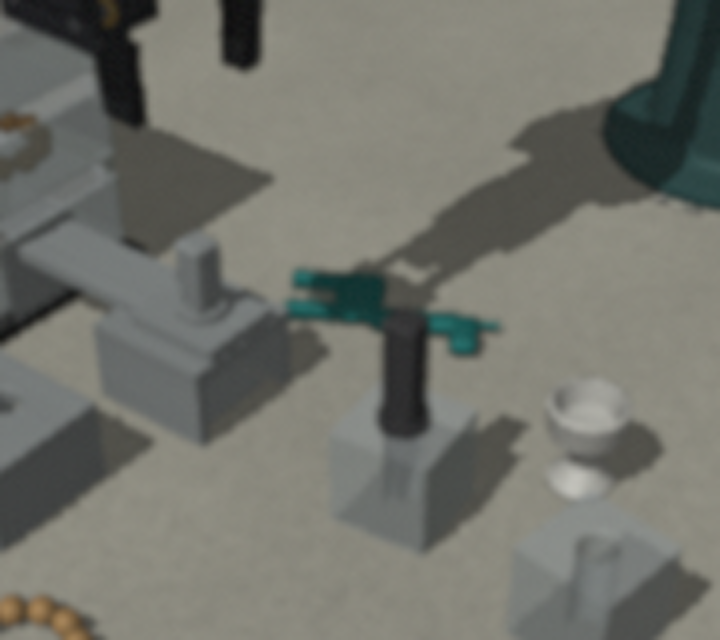

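The bolt stands upright in the tab at crop (198,275) with its collar down, and the drift stands in socket A at (404,370). I'll do a quick depth check of both tops, then hand in.

```bash
python3 - <<'E'
from h import *
p,d=capture('scene');o,_=ray('scene',[[0,0]])
for nm,(x,y) in dict(bolt=(198,242),drift=(404,320)).items():
    u,v=170+x//4,80+y//4
    vv,uu=np.mgrid[v-3:v+4,u-2:u+3];_,r=ray('scene',np.c_[uu.ravel(),vv.ravel()])
    P=o+r*d[vv,uu].ravel()[:,None];P=P[(P[:,2]>70)&(P[:,2]<160)];print(nm,'top z',np.percentile(P[:,2],85).round(1),P[:,:2].mean(0).round(0))
s=bot.observe();print(s['wrist_force'].round(1),abs(s['dq']).max())
bot.hand_in()
E
```

```text
bolt top z 113.7 [495. -35.]
drift top z 134.7 [480. 120.]
[-0.   0.5 -0.4] 0.013662586973187982
the job is handed in; nothing more can be done
```

The job is done and handed in at about 28 s of the 72 s allowed. I worked the drift down through both holes until its collar was on the tab, and it drew the tower about 10 mm along +y. I then put the drift back in its own socket and lowered the bolt through both holes and let go.

**Last checks:**
- **Bolt:** its top is at 113.7 mm (113.5 expected with the collar down), and it looks upright in the last picture.
- **Drift:** its top is at 134.7 mm (134 expected), and it is let go in its socket.
- **Forces:** the wrist force read between calls stayed at about 7 N or less. I did not measure contact force on the tab directly.
- **Robot and bystanders:** the gripper is open, clear above everything, and the wrist reads no load. I saw no bystander move, but I did not measure their positions.

**Disagreements:**
- **Fingertip height:** the camera showed the fingertips about 36 mm higher than the reported tool position implied. I set the grasp heights from the pictures, and the contacts came at the expected heights.
- **Camera positions:** the two cameras disagreed by about 4 mm in y. They agreed within about 2 mm on most relative distances.
- **Bolt position:** camera estimates for placing the bolt were up to about 3 mm off in x from where the drift had gone home. I used the drift's position, and the bolt went in without touching until its collar met the tab.

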